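Close the bench socket console before wash-down

TASK

The bench is about to be washed down, so close up the sloping socket console under the lamp bar: pull the orange plug-in charger out of its socket and set it down upright on the floor of the white tray, without dropping it. Then press both blue splash covers down until they click shut, and after that swing the red hook bar round until it clicks home in its catch, so that it lies across the tongues of both covers. Leave the other things on the bench where they are.

Things in the scene. Friction and masses are not known exactly. Their poses are not given: they have to be found in the camera images.
- console: White and grey socket console, fixed, 230 mm wide (y). Its flat face slopes 35 deg from level, looking up and to its -x (towards the robot). Origin: on the bench under its middle, z up. Face coordinates used below (mm): u down the slope from the face's top edge, y as the console's, h above the face along its normal: x = 40 - 0.819u - 0.574h, z = 145 - 0.574u + 0.819h.
- face_top (a point): Middle of the top edge of the sloping face (u=0, y=0, h=0; console x=40, z=145 mm). The face is 130 mm long down the slope. Down its middle (u=20 to 80) runs a black catch rib, 11 mm wide and 3.5 mm high.
- lamp_mid (a point): Middle of the underside of the fixed lamp bar above the face: 420 mm long (y), 30 mm wide (x), 24 mm high, underside 260 mm over the bench, centred at console x=5 mm. At its ends (y=+-200) 16 mm arms run back to posts at x=90. The sockets lie right under it, so a tool must come in tilted, square to the face, from the robot's side.
- socket_left (a point): Centre of the mouth of the left socket (u=50, y=+40, h=0): a recess 53 mm (y) x 37 mm (along the slope), 10 mm deep. Either this or the right one holds the charger; the other holds a low grey blanking insert that stays.
- socket_right (a point): Centre of the mouth of the right socket (u=50, y=-40, h=0), the same recess.
- charger: Orange plug-in charger block, 50 (y) x 34 (x) x 40 (z) mm, about 90 g, loose. Origin: centre of its underside; z along its height. It stands in one socket, z along the face normal, underside 10 mm below the face, so 30 mm stand out; its 34 mm side runs along the slope. Up to 2 mm of play; only the recess walls hold it.
- tray: White open tray, 150 x 150 mm, 30 mm high, walls 4 mm, fixed. Origin: centre of its underside; its floor is 4 mm above. It stands to the robot's left or right.
- cover_left (a joint): Opening angle (rad) of the left (+y) blue splash cover: 0 shut, limit 2.25; above 1.57 it stands leaning outwards. The stiff hinge (0.03 N m) holds it where left. Below about 0.15 rad it meets a spring detent at its free edge; some 6 N there push it past, it clicks and stays shut; short of that it springs ajar.
- cover_left_hinge (a point): Middle of the left cover's hinge line, which runs down the slope at y=+75, h=0 (here u=48). The cover is a plate reaching 64 mm from it (shut: to y=+11) and 72 mm long (u=12 to 84), its outer side at h=4.5 mm when shut; a 14 mm wide tongue at its free lower corner reaches to u=117.
- cover_left_press (a point): Point on the left cover's outer side (upper side when shut), midway along it (u=48), 50 mm from its hinge line: where to press.
- cover_right (a joint): Opening angle (rad) of the right (-y) blue splash cover, the mirror image of the left one in all respects: 0 shut, limit 2.25.
- cover_right_hinge (a point): Middle of the right cover's hinge line (u=48, y=-75, h=0); the mirror image of the left one.
- cover_right_press (a point): Point on the right cover's outer side, midway along it (u=48), 50 mm from its hinge line: where to press.
- hook (a joint): Angle (rad) of the red hook bar, turning in a plane parallel to the face: 0 home, bar along the face's lower edge towards -y, end in the catch; 1.57 (limit 1.6) points straight down the slope, out past the console. Stiff (0.035 N m), stays where left. At about 0.09 rad it meets a spring detent; some 7 N at the knob push it past and it clicks home.
- hook_pivot (a point): Pin of the hook bar, on the face at u=112, y=+60, h=0. The bar is 12 mm wide, 6 mm thick, at h=8 to 14 mm, and reaches 105 mm from the pin.
- hook_knob (a point): Centre of the top of the black knob on the hook bar: 14 mm thick, 75 mm from the pin, standing 22 mm above the bar; its top is at h=36 mm. When home the knob is at u=112, y=-15.
- catch (a point): Where the end of the hook bar lies when home (u=112, y=-42, h=11), in a steel catch 22 mm wide (y=-56 to -34), up to h=20 mm, u=97 to 122, open towards the face's lower edge.
- rack: Blue test-tube rack with glass tubes, 55 x 130 x 98 mm, loose; leave it alone. Origin: centre of its underside.
- reagent: Small amber bottle with blue cap, 44 mm across, 85 mm high, standing on the bench in front of the console, to the right; leave it alone. Origin: centre of its underside.
- beaker: Glass beaker, 70 mm across, 80 mm high, leave it alone.
- wash: White wash bottle, 60 mm across, 185 mm high, leave it alone.
- mortar: White mortar bowl, 80 mm across, 50 mm high, leave it alone.
- jar: Glass jar with red lid, 54 mm across, 90 mm high, leave it alone.

How it is judged (in metres and radians):
On the way, in this order (a step that is already met when the one before it is completed fails the run):
1. the charger stands upright in the tray, let go (x of charger in the frame of tray between -0.055 and 0.055 m and y of charger in the frame of tray between -0.055 and 0.055 m and z of charger in the frame of tray below 0.012 m and angle between charger's own z axis and vertical below 0.2 rad and linear speed of charger below 0.03 m/s and contact force between the fingers and charger below 0.1 N), for 0.2 s.
2. both covers are clicked shut (value of joint each of cover_left, cover_right below 0.04 rad), for 0.2 s.
3. the hook bar is clicked home in its catch (value of joint hook below 0.03 rad), for 0.2 s.
At the end, for the whole second after the job is handed in: The charger stands upright (within 0.2 rad) and at rest on the tray's floor (origin within 55 mm of the tray's centre along each of its sides, under 12 mm above its underside), both covers are shut (below 0.04 rad) and the hook bar is home (below 0.03 rad) (all of step 1 and all of step 2 and value of joint hook below 0.03 rad); the robot touches nothing.
It fails at once if the charger is dropped (free of the fingers and faster than 0.6 m/s) (linear speed of charger above 0.6 m/s and contact force between the fingers and charger below 0.05 N).
It fails at once if another thing on the bench is shifted by more than 30 mm (distance of any of rack, reagent, beaker, wash, mortar, jar from where it was at the start of the episode above 0.03 m).
It also fails if it takes over 72 s, if anything falls off the work surface, if the arm or the gripper's body presses on something with over 40 N, if the wrist force passes 120 N, or if a joint passes its speed limit or range.

ROBOT

A 6-joint arm with a two-finger parallel gripper is mounted at the origin on the work surface. World frame = base frame: x ahead of the robot, y to its left, z up, the work surface at z = 0. Lengths are in m, angles in degrees, forces in N, time in s.
With the tool pointing down it reaches from about 0.4 to 0.825 m from the base axis. Payload 7 kg.
Tool frame: the origin (TCP) lies between the finger pads; the fingertips stand 19 mm ahead of it and the grasp point (between the pads) is the TCP; x points along the fingers, y is the direction in which the jaws open and shut, and the axes are right-handed (so a half turn about x gives the same grasp; the last joint's range is limited). The gripper opens to 88 mm and grips with 3 to 60 N. Pads are 19 mm wide; open, the fingers measure 130 mm over their backs; the gripper's body (78 mm by 193 mm) begins 47 mm behind the grasp point.
Start: joints at [83.715, 20.546, 0.682, 0, -70.136, -16.507], TCP at [0.261, 0.622, 0.246] pointing down, gripper open.
Joint ranges: [-176.03, 176.03], [-82.01, 121.73], [-58.28, 71.71], [-173.87, 95.51], [-174.79, -0.11], [-173.66, 173.66]. Speed limits (degrees/s): [136.94, 136.94, 172.46, 180, 180, 180].

INTERFACE

Orientations are given as [roll, pitch, yaw] about the fixed x, y, z axes, in that order (R = Rz(yaw) Ry(pitch) Rx(roll)).
In Python, from plant import r gives the robot as it stands.
- The arm moves only by the tool send_rows, never from a script. Its argument "plan" is a list of rows, each a list of 2 entries, a list of its own where there are three numbers: the shift along the tool's x, y, z scaled (see below), then the turn, a rotation vector about the tool's x, y, z scaled (see below). A call has exactly 5 rows; each row is the pose to reach, as a shift and turn from the pose measured when the call began, along the tool's axes at that moment; what a row does not reach only later rows make up. The controller multiplies each number of a shift by 0.15 m and each number of a turn by pi/4 rad. A row lasts 1/10 s, in which the tool goes at most 50 mm and 8.59 degrees, less where a joint would pass 70% of its speed; a pose out of reach is approached as far as the arm can. A call with a number of a shift or a turn outside -1 to 1 is refused whole. A call with a gripper value outside its range is refused whole. "jaw" is the opening, from -1 (shut) to 1 (fully open), so that 0 is half open, set as the call begins (left out, the last holds). The fingers move at their own pace and stop on an object; "force" is the grip in N (left out, the last holds). Time passes only in rows, so rows that repeat a pose let the fingers close, or fill a call up. It gives the time, the measured TCP pose, the force and the opening at its end, in the units of the state.
- r.get_state(): the state, without advancing time (a new reading comes with each control period).
- r.capture(name): name is "scene" or "top" or "wrist"; returns a dict with "color" (420x560x3 uint8, red, green, blue), "range_z" (420x560 float32, m along the optical axis (not along the pixel's ray), 0 where there is no reading), "mtx" (3x3 intrinsics, pixels), "pose" (4x4, takes a point from camera to world coordinates). Camera axes: x right, y down, z forward; pixel columns grow to the right and rows downward; lengths in m; the calibration is good to about 2 mm. The wrist camera is an equidistant fisheye: a pixel r from the principal point sees the ray r / f radians off the axis. A picture is of the moment at which its call begins.
- r.close_job(): hands the job in, once; it reports no verdict.
Trained networks look in a picture, given as the dict that the camera call returned (one of the last four; its "shot" number tells which), for a name from the list of things; names that differ only in an ending like _2 or _b are one class to them, and where a whole thing is asked for, a point or a joint stands for the part that bears it (a point fixed in the world has none). Each returns a list of dicts, best first, with "score" (0 to 1); they miss things now and then, are a little off and sometimes report something else, mostly with a low value. They report only what shows in the picture. A call takes as long as a camera call.
- r.find_in(picture, target): "uv" ([column, row] in pixels, amid what is visible of it).
- r.trace(picture, target): "mask" (420x560 bool, what is visible of it) and "uv" ([column, row] in pixels, amid what is visible of it).
The state is a dict: "time_s": time; "joints": joint angles; "qd": joint speeds; "joint_torque": joint torques, N m; "tcp_pos": TCP position; "eef_rot": TCP orientation; "contact_force": force on the tool from outside, world axes, zero at the start; "moment": the same for the moment, N m; "gripper_width": finger opening in m.
Only numpy, scipy, OpenCV 4.12 (cv2) and the standard library are available. Lean on these libraries where they do the work, as an engineer would, in place of code of your own. Each camera call takes 0.05 s, during which the arm holds its last target. There are 200 camera calls.

## Working session

There is one attempt and no reset: what is moved stays moved. The work goes in short steps, Python scripts to look and compute and a tool call to move; the robot and the scene stay as the last step left them, time stands still between calls to the robot, and variables do not carry over. Pictures are saved under pics/ and viewed, about 8 in all and at most 12, crops included, and the job is handed in when it is done.

Besides the shell and the picture viewer there is one more tool, called after "Emit:" as name([rows], argument=value, ...), one row to a line, values as JSON. send_rows: Moves the arm, as the interface text tells. Its arguments: {"type":"object","properties":{"plan":{"type":"array"},"jaw":{"type":"number"},"force":{"type":"number"}},"required":["plan"]}

```bash
mkdir -p pics; ls
cat > h.py <<'E'
import numpy as np, cv2
from scipy.spatial.transform import Rotation as R
from plant import r
def pts(c):
    K=c["mtx"];z=c["range_z"];v,u=np.mgrid[:z.shape[0],:z.shape[1]]
    P=np.stack([(u-K[0,2])/K[0,0]*z,(v-K[1,2])/K[1,1]*z,z],-1)
    return P@c["pose"][:3,:3].T+c["pose"][:3,3]
def save(n,c,s=1): cv2.imwrite("pics/"+n,cv2.cvtColor(c["color"],cv2.COLOR_RGB2BGR))
E
python3 - <<'E'
from h import *
np.set_printoptions(precision=3,suppress=True)
print(r.get_state())
for n in("scene","top"):
    c=r.capture(n);save(n+"1.png",c);P=pts(c);print(n,c["pose"])
    np.savez(n+"1.npz",P=P,color=c["color"],z=c["range_z"])
    for t in ["console","charger","tray","cover_left","cover_right","hook","hook_knob","catch","reagent","rack"]:
        for d in r.trace(c,t)[:2]:
            m=d["mask"]&(c["range_z"]>0);
            if m.sum(): print(t,round(d["score"],2),np.round(d["uv"]),m.sum(),np.median(P[m],0),np.percentile(P[m],2,axis=0),np.percentile(P[m],98,axis=0))
E
```

```text
pics
{'time_s': 0.0, 'joints': array([ 83.716,  20.591,   0.633,  -0.022, -70.135, -16.507]), 'qd': array([-0.09 , -0.042, -0.037,  0.022,  0.024,  0.044]), 'joint_torque': array([  0.001, -58.273,  29.305,   6.998,   0.007,  -0.   ]), 'tcp_pos': array([0.261, 0.622, 0.245]), 'eef_rot': array([  93.922,   89.905, -108.876]), 'contact_force': array([ 1.56 , -0.562, -0.101]), 'moment': array([ 0.016, -0.05 , -0.009]), 'gripper_width': 0.08761351967311148}
scene [[-0.492  0.69  -0.531  1.17 ]
 [ 0.87   0.387 -0.304  0.332]
 [-0.004 -0.612 -0.791  1.092]
 [ 0.     0.     0.     1.   ]]
console 0.68 [243. 230.] 8689 [ 0.643 -0.073  0.14 ] [ 0.511 -0.292  0.002] [0.706 0.117 0.286]
charger 0.72 [261. 230.] 296 [ 0.599 -0.043  0.137] [ 0.571 -0.07   0.118] [ 0.613 -0.022  0.15 ]
tray 0.9 [206. 184.] 961 [ 0.462 -0.339  0.007] [ 0.36  -0.395  0.   ] [ 0.532 -0.262  0.032]
cover_left 0.55 [242. 230.] 8120 [ 0.646 -0.073  0.141] [ 0.545 -0.291  0.005] [0.706 0.116 0.286]
cover_left 0.5 [282. 230.] 101 [0.581 0.013 0.155] [ 0.464 -0.04  -0.001] [0.618 0.023 0.179]
cover_right 0.64 [221. 203.] 3
[... 1307 characters left out ...]
148] [ 0.527 -0.291  0.01 ] [0.695 0.112 0.287]
hook 0.7 [275. 193.] 313 [0.585 0.009 0.141] [ 0.529 -0.01   0.111] [0.618 0.023 0.177]
hook 0.56 [291. 228.] 154 [ 0.508 -0.044  0.073] [ 0.468 -0.067  0.043] [ 0.549 -0.02   0.098]
hook_knob 0.44 [290. 222.] 142 [ 0.519 -0.041  0.074] [ 0.471 -0.063  0.002] [ 0.55  -0.02   0.099]
catch 0.97 [311. 178.] 5892 [ 0.599 -0.089  0.15 ] [ 0.529 -0.29   0.015] [0.693 0.111 0.287]
reagent 0.49 [347. 246.] 215 [ 0.446 -0.203  0.058] [ 0.429 -0.228  0.011] [ 0.469 -0.188  0.089]
reagent 0.42 [143. 169.] 555 [0.681 0.41  0.044] [ 0.641  0.369 -0.   ] [0.706 0.433 0.082]
rack 0.58 [166. 249.] 988 [0.429 0.313 0.065] [0.402 0.256 0.008] [0.456 0.383 0.099]
```

Run:
```python
from h import *
np.set_printoptions(precision=3,suppress=True)
a=cv2.imread("pics/top1.png")[130:290,180:400];b=cv2.imread("pics/scene1.png")[130:330,120:360]
cv2.imwrite("pics/v1.png",np.vstack([cv2.resize(a,(640,465),interpolation=3)[:300+165]])); 
a=cv2.resize(a,(400,291),interpolation=3);b=cv2.resize(b,(400,333),interpolation=3)
cv2.imwrite("pics/v2.png",np.hstack([cv2.resize(a,(400,300)),cv2.resize(b,(400,300))]))
D=np.load("top1.npz");P=D["P"].reshape(-1,3)
for n in("top1","scene1"):
    D=np.load(n+".npz");P=D["P"][D["z"]>0];C=D["color"][D["z"]>0].astype(int)
    m=(abs(P[:,2]-.284)<.008)&(P[:,0]>.45)&(P[:,0]<.75);Q=P[m]
    (cx,cy),wh,an=cv2.minAreaRect((Q[:,:2]*1000).astype(np.float32));print("lamp",n,m.sum(),cx,cy,wh,an,np.median(Q[:,2]))
    # front bar only : line fit
    t=(abs(P[:,0]-.45)<.12)&(abs(P[:,1]+.33)<.1)&(P[:,2]>.022)&(P[:,2]<.038);Q=P[t]
    print("tray",t.sum(),cv2.minAreaRect((Q[:,:2]*1000).astype(np.float32)),Q.min(0),Q.max(0))
    s=(P[:,0]>.45)&(P[:,0]<.65)&(P[:,1]<.04)&(P[:,1]>-.21)&(P[:,2]>.02)&(P[:,2]<.21)
    for nm,k in(("orange",(C[:,0]>180)&(C[:,1]>70)&(C[:,1]<150)&(C[:,2]<80)),("red",(C[:,0]>130)&(C[:,1]<70)&(C[:,2]<70)),("blue",(C[:,2]>C[:,0]+50))):
        q=P[s&k]
        if len(q):print(nm,len(q),np.median(q,0),np.percentile(q,3,axis=0),np.percentile(q,97,axis=0))
```

```text
lamp top1 2482 641.7664184570312 -89.23829650878906 (419.4618225097656, 106.9649658203125) 87.49872589111328 0.28346982328638565
tray 337 ((444.0742492675781, -322.4897766113281), (149.79129028320312, 153.0313262939453), 14.325597763061523) [ 0.356 -0.411  0.022] [ 0.535 -0.232  0.035]
orange 5 [ 0.587 -0.024  0.141] [ 0.573 -0.032  0.136] [ 0.591 -0.024  0.148]
red 27 [ 0.519 -0.042  0.074] [ 0.487 -0.056  0.054] [ 0.602 -0.024  0.151]
blue 343 [ 0.573 -0.175  0.141] [ 0.47  -0.197  0.092] [0.608 0.023 0.179]
lamp scene1 2092 642.8574829101562 -89.21434020996094 (420.6337890625, 108.4579849243164) 87.26922607421875 0.2832555610718219
tray 245 ((444.620849609375, -322.57415771484375), (155.2329559326172, 151.31553649902344), 13.351940155029297) [ 0.353 -0.412  0.022] [ 0.535 -0.255  0.035]
orange 92 [ 0.588 -0.042  0.142] [ 0.572 -0.068  0.13 ] [ 0.603 -0.022  0.15 ]
red 35 [ 0.52  -0.037  0.078] [ 0.496 -0.056  0.061] [ 0.614 -0.023  0.128]
blue 355 [ 0.584 -0.173  0.146] [ 0.544 -0.185  0.114] [0.621 0.022 0.179]
```

View pics/v1.png

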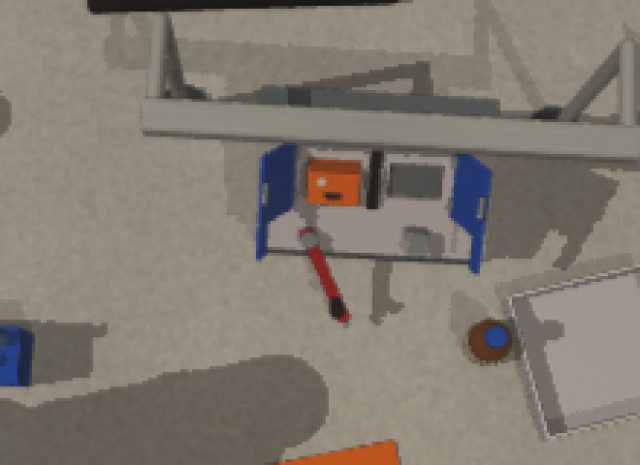

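View pics/scene1.png

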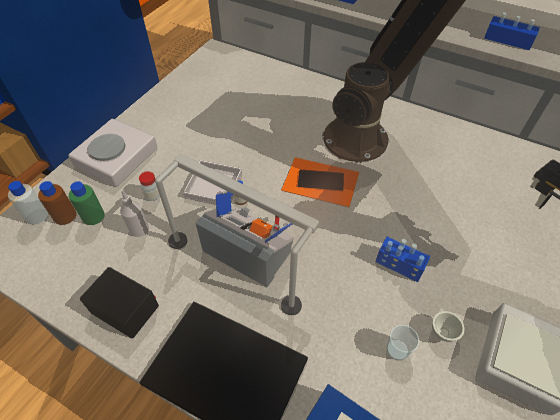

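```bash
cat >> h.py <<'E'
O=np.array([.5983,-.0872,0]);YAW=-2.6
Rc=R.from_euler("z",YAW,degrees=True).as_matrix()
def con(P): return (np.asarray(P)-O)@Rc          # world->console
def face(P):                                      # world->u,y,h (m)
    q=con(P);x=q[...,0]-.04;z=q[...,2]-.145
    s,c=np.sin(np.radians(35)),np.cos(np.radians(35))
    return np.stack([-c*x-s*z,q[...,1],-s*x+c*z],-1)
def F(u,y,h):                                     # mm face->world m
    return O+Rc@(np.array([40-.8192*u-.5736*h,y,145-.5736*u+.8192*h])/1000)
def Rt(tilt=35,sgn=1,yaw=YAW):  # approach tilted fwd by tilt from down, jaws along y
    a=np.array([np.sin(np.radians(tilt)),0,-np.cos(np.radians(tilt))]);y=np.array([0,sgn,0.])
    return R.from_euler("z",yaw,degrees=True).as_matrix()@np.stack([a,y,np.cross(a,y)],1)
def go(p,Rm,s=None):
    s=s or r.get_state();R0=R.from_euler("xyz",s["eef_rot"],degrees=True).as_matrix()
    d=R0.T@(np.asarray(p)-s["tcp_pos"])/.15;w=R.from_matrix(R0.T@Rm).as_rotvec()/(np.pi/4)
    print("shift",np.round(d,3).tolist(),"turn",np.round(w,3).tolist())
E
python3 - <<'E'
from h import *
np.set_printoptions(precision=3,suppress=True)
for n in("top1","scene1"):
    D=np.load(n+".npz");P=D["P"][D["z"]>0];C=D["color"][D["z"]>0].astype(int)
    f=face(P)*1000
    b=(C[:,2]>C[:,0]+50)&(f[:,0]>10)&(f[:,0]<90)&(f[:,2]>8)&(f[:,2]<72)
    for sg in(1,-1):
        k=b&(f[:,1]*sg>60)&(f[:,1]*sg<150);q=f[k]
        for lo in range(10,70,20):
            w=q[(q[:,2]>lo)&(q[:,2]<lo+20)]
            if len(w):print(n,sg,lo,len(w),w[:,1:].mean(0),w[:,1].std())
    k=(C[:,0]>C[:,1]+60)&(C[:,1]<90)&(f[:,0]>100)&(f[:,0]<230)&(abs(f[:,1])<80)&(f[:,2]>0)&(f[:,2]<40);print("hook",np.percentile(f[k],[5,50,95],axis=0))
    k=(C[:,0]>180)&(C[:,1]>70)&(C[:,1]<160)&(C[:,2]<100)&(f[:,2]>25)&(f[:,2]<36)&(f[:,0]>20)&(f[:,0]<80);print("chtop",k.sum(),np.percentile(f[k],[2,50,98],axis=0) if k.any() else 0)
    k=(abs(f[:,2])<3)&(f[:,0]>90)&(f[:,0]<128)&(abs(f[:,1])<60);print("faceplane",k.sum(),f[k].mean(0))
R0=R.from_euler("xyz",r.get_state()["eef_rot"],degrees=True).as_matrix();print(R0)
go([.42,-.05,.36],Rt(35,1));go([.42,-.05,.36],Rt(35,-1))
E
```

```text
top1 1 50 29 [107.525  54.388] 0.8572027001922962
top1 -1 10 89 [-84.195  20.242] 2.406331152307385
top1 -1 30 100 [-91.83   39.944] 2.636840225937695
top1 -1 50 44 [-98.493  56.257] 1.5055424191134736
hook [[120.022  20.236  10.161]
 [147.808  41.919  13.478]
 [193.174  57.458  16.625]]
chtop 5 [[40.075 54.028 27.34 ]
 [47.09  62.584 30.243]
 [61.263 63.027 32.737]]
faceplane 334 [107.472   5.693  -0.353]
scene1 1 10 10 [89.405 18.865] 4.037970015310566
scene1 1 30 16 [101.671  40.159] 3.0178772994499385
scene1 1 50 18 [108.086  53.29 ] 0.8549583012390878
scene1 -1 10 104 [-84.228  19.702] 2.6043961449433355
scene1 -1 30 113 [-91.968  39.822] 2.6253302589942122
scene1 -1 50 44 [-97.137  53.789] 1.8821372695252043
hook [[102.07   29.458  11.588]
 [144.559  42.813  13.385]
 [168.036  63.235  14.739]]
chtop 83 [[31.813 18.277 25.702]
 [44.28  41.589 29.029]
 [65.159 64.554 30.801]]
faceplane 72 [105.955 -16.872  -0.286]
[[ 0.    -0.387 -0.922]
 [-0.    -0.922  0.387]
 [-1.     0.    -0.   ]]
shift [-0.763, 3.722, -2.71] turn [3.402, -0.191, -1.073]
shift [-0.763, 3.722, -2.71] turn [-0.435, 0.77, -0.137]
```

Emit:
send_rows([
  [[-0.2, 0.2, -0.14], [0, 0, 0]],
  [[-0.4, 0.4, -0.28], [0, 0, 0]],
  [[-0.6, 0.6, -0.42], [0, 0, 0]],
  [[-0.76, 0.8, -0.56], [0, 0, 0]],
  [[-0.76, 1, -0.7], [0, 0, 0]],
], jaw=0.3, force=25)

```text
time_s: 1.6
tcp_pos: [0.3011, 0.443, 0.3636]
eef_rot: [-92.9, 89.6, 64.3]
contact_force: [0.3, 0.1, -0.4]
gripper_width: 0.0581
```

Emit:
send_rows([
  [[0, 0.2, -0.14], [0, 0, 0]],
  [[0, 0.4, -0.28], [0, 0, 0]],
  [[0, 0.6, -0.42], [0, 0, 0]],
  [[0, 0.8, -0.56], [0, 0, 0]],
  [[0, 1, -0.7], [0, 0, 0]],
])

```text
time_s: 2.1
tcp_pos: [0.3399, 0.2625, 0.3629]
eef_rot: [-93.4, 89.6, 63.8]
contact_force: [0.6, -0.9, 0.2]
gripper_width: 0.0569
```

Emit:
send_rows([
  [[0, 0.2, -0.14], [0, 0, 0]],
  [[0, 0.4, -0.28], [0, 0, 0]],
  [[0, 0.6, -0.42], [0, 0, 0]],
  [[0, 0.8, -0.56], [0, 0, 0]],
  [[0, 1, -0.7], [0, 0, 0]],
])

```text
time_s: 2.6
tcp_pos: [0.3786, 0.0821, 0.3623]
eef_rot: [-96.9, 89.5, 60.4]
contact_force: [0.3, -0.0, 0.1]
gripper_width: 0.0568
```

Run:
```python
from h import *
s=r.get_state();print(s["tcp_pos"],s["eef_rot"],s["joints"],s["gripper_width"],s["time_s"])
go(F(50,40,145),Rt(35,-1),s)
```

```text
[0.37858597 0.08205487 0.36231322] [-96.9248472   89.50249782  60.35208232] [ 41.73781834 -11.96377555 -20.08098212  -0.16059951 -81.41134813
  25.56244172] 0.056815436707585126 2.6
shift [0.846, 0.425, -1.168] turn [-0.436, 0.766, -0.126]
```

Emit:
send_rows([
  [[0.08, 0.05, -0.15], [-0.07, 0.13, -0.02]],
  [[0.16, 0.1, -0.3], [-0.14, 0.26, -0.04]],
  [[0.24, 0.18, -0.45], [-0.22, 0.39, -0.06]],
  [[0.32, 0.24, -0.6], [-0.29, 0.52, -0.08]],
  [[0.4, 0.3, -0.75], [-0.36, 0.64, -0.1]],
])

```text
time_s: 3.1
tcp_pos: [0.4653, -0.002, 0.3024]
eef_rot: [-178.4, 60.5, -4.4]
contact_force: [1.8, -1.5, 1.0]
gripper_width: 0.0568
```

Run:
```python
from h import *
s=r.get_state();print(s["tcp_pos"],s["eef_rot"],s["joints"],s["gripper_width"],s["time_s"])
go(F(50,40,145),Rt(35,-1),s)
```

```text
[ 0.46530618 -0.00204834  0.30240292] [-178.36894092   60.46449576   -4.38469038] [ 37.44501005 -20.81599236 -50.43517543  29.76732088 -41.46753605
  27.26115906] 0.056753084942025335 3.1
shift [0.567, 0.246, -0.098] turn [-0.07, 0.121, -0.023]
```

Emit:
send_rows([
  [[0.1, 0.08, -0.03], [-0.03, 0.06, -0.01]],
  [[0.25, 0.16, -0.06], [-0.07, 0.12, -0.023]],
  [[0.4, 0.246, -0.098], [-0.07, 0.121, -0.023]],
  [[0.567, 0.246, -0.098], [-0.07, 0.121, -0.023]],
  [[0.567, 0.246, -0.098], [-0.07, 0.121, -0.023]],
])

```text
time_s: 3.6
tcp_pos: [0.5218, -0.0481, 0.2452]
eef_rot: [-179.5, 56.2, -2.0]
contact_force: [-1.3, -1.0, -0.2]
gripper_width: 0.057
```

Run:
```python
from h import *
s=r.get_state();print(s["tcp_pos"],s["eef_rot"],s["joints"],face(s["tcp_pos"])*1000)
c=r.capture("wrist");save("w1.png",c);print(c["mtx"],c["pose"],[(d["score"],d["uv"]) for d in r.find_in(c,"charger")])
np.savez("w1.npz",z=c["range_z"],mtx=c["mtx"],pose=c["pose"],color=c["color"])
```

```text
[ 0.52175637 -0.04811032  0.24517586] [-179.45551477   56.23203545   -2.02771107] [ 17.7038721  -11.66324053 -58.21343461  44.36393488 -15.56801603
  29.55872395] [ 39.39643701  35.57718739 149.87782374]
[[325.1922621    0.         281.73154847]
 [  0.         325.1922621  211.41093701]
 [  0.           0.           1.        ]] [[-0.04353676 -0.95333346  0.2987639   0.50821866]
 [-0.999036    0.04322702 -0.00764829 -0.04803417]
 [-0.0056233  -0.29880887 -0.95429641  0.40200289]
 [ 0.          0.          0.          1.        ]] [(0.8, [275.0, 214.4])]
```

View pics/w1.png

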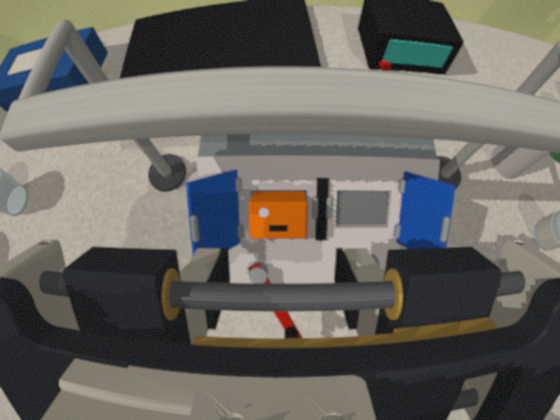

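```bash
cat >> h.py <<'E'
def fpts(c):
    K=c["mtx"];z=c["range_z"];v,u=np.mgrid[:z.shape[0],:z.shape[1]]
    a=(u-K[0,2])/K[0,0];b=(v-K[1,2])/K[1,1];t=np.hypot(a,b)+1e-9
    k=np.where(t<1.4,np.tan(np.minimum(t,1.4))/t,0)*z
    return np.stack([a*k,b*k,z],-1)@c["pose"][:3,:3].T+c["pose"][:3,3]
E
python3 - <<'E'
from h import *
np.set_printoptions(precision=1,suppress=True)
c=dict(np.load("w1.npz"));P=fpts(c);f=face(P)*1000;C=c["color"].astype(int)
v,u=np.mgrid[:420,:560]
m=(C[...,0]>170)&(C[...,1]>70)&(C[...,1]<150)&(C[...,2]<90)&(u>240)&(u<315)&(v>180)&(v<245)
print(m.sum(),np.percentile(f[m],[2,50,98],axis=0))
t=m&(f[...,2]>27);print(np.percentile(f[t],[2,98],axis=0))
b=(C[...,2]>C[...,0]+50)&(v>165)&(v<255)
for a,bb in((180,245),(395,460)):
  k=b&(u>a)&(u<bb);q=f[k]
  for lo in(5,25,45):
    w=q[(q[:,2]>lo)&(q[:,2]<lo+20)];print(lo,len(w),w.mean(0) if len(w) else "")
k=(u>255)&(u<410)&(v>225)&(v<245)&(C.min(-1)>120);print("face",np.median(f[k],0))
for uv in((320,185),(320,235),(250,268),(187,180),(243,175),(228,312)):print(uv,f[uv[1],uv[0]])
s=r.get_state();go(F(48,40,110),Rt(35,-1),s);go(F(48,40,75),Rt(35,-1),s)
E
```

```text
Traceback (most recent call last):
  File "h.py", line 26, in fpts
    K=c["mtx"];z=c["range_z"];v,u=np.mgrid[:z.shape[0],:z.shape[1]]
                 ~^^^^^^^^^^^
KeyError: 'range_z'
```

Run:
```python
from h import *
np.set_printoptions(precision=1,suppress=True)
c=dict(np.load("w1.npz"));c["range_z"]=c["z"];P=fpts(c);f=face(P)*1000;C=c["color"].astype(int)
v,u=np.mgrid[:420,:560]
m=(C[...,0]>170)&(C[...,1]>70)&(C[...,1]<150)&(C[...,2]<90)&(u>240)&(u<315)&(v>180)&(v<245)
print(m.sum(),np.percentile(f[m],[2,50,98],axis=0))
t=m&(f[...,2]>27);print(np.percentile(f[t],[2,98],axis=0))
b=(C[...,2]>C[...,0]+50)&(v>165)&(v<255)
for a,bb in((180,245),(395,460)):
  k=b&(u>a)&(u<bb);q=f[k]
  for lo in(5,25,45):
    w=q[(q[:,2]>lo)&(q[:,2]<lo+20)];print(lo,len(w),w.mean(0) if len(w) else "")
k=(u>255)&(u<410)&(v>225)&(v<245)&(C.min(-1)>120);print("face",np.median(f[k],0))
for uv in((320,185),(320,235),(250,268),(187,180),(243,175),(228,312)):print(uv,f[uv[1],uv[0]])
s=r.get_state();go(F(48,40,110),Rt(35,-1),s);go(F(48,40,75),Rt(35,-1),s)
```

```text
1812 [[34.3 18.1 25.8]
 [48.5 39.8 28.1]
 [65.4 63.8 29.6]]
[[35.1 18.1 27.1]
 [65.4 63.4 29.6]]
5 1262 [44.6 85.  15.2]
25 1306 [40.6 96.4 35.2]
45 531 [ 33.8 105.1  49.9]
5 1158 [ 45.6 -82.1  15.1]
25 1236 [ 41.5 -89.9  35. ]
45 738 [ 35.5 -96.4  51.3]
face [ 78.4 -32.   -1.8]
(320, 185) [25.8  2.4  2.1]
(320, 235) [74.5  0.6  0.9]
(250, 268) [104.3  67.1  11.4]
(187, 180) [  51.   169.1 -143. ]
(243, 175) [17.4 71.9 -2.3]
(228, 312) [194.7 103.5 -42.1]
shift [0.277, -0.024, 0.053] turn [-0.001, 0.025, 0.008]
shift [0.511, -0.022, 0.048] turn [-0.001, 0.025, 0.008]
```

Emit:
send_rows([
  [[0.06, -0.005, 0.01], [0, 0.005, 0.002]],
  [[0.12, -0.01, 0.02], [0, 0.01, 0.004]],
  [[0.18, -0.02, 0.04], [0, 0.02, 0.008]],
  [[0.24, -0.024, 0.05], [0, 0.025, 0.008]],
  [[0.277, -0.024, 0.053], [0, 0.025, 0.008]],
])

```text
time_s: 4.2
tcp_pos: [0.5456, -0.0499, 0.2268]
eef_rot: [-178.9, 56.9, -1.3]
contact_force: [-0.2, -0.2, -0.5]
gripper_width: 0.0569
```

Run:
```python
from h import *
np.set_printoptions(precision=1,suppress=True)
s=r.get_state();print(s["tcp_pos"]*1000,s["eef_rot"],s["joints"],s["qd"],face(s["tcp_pos"])*1000,s["gripper_width"]*1000)
c=r.capture("wrist");P=fpts(c)
R0=R.from_euler("xyz",s["eef_rot"],degrees=True).as_matrix()
t=(P-s["tcp_pos"])@R0*1000
for lo in range(-45,20,8):
  for sg in(1,-1):
    k=(t[...,0]>lo)&(t[...,0]<lo+8)&(t[...,1]*sg>10)&(t[...,1]*sg<80)&(abs(t[...,2])<30)&(c["range_z"]>0);q=t[k]
    if len(q)>5:print(lo,sg,k.sum(),np.percentile(q[:,1:],[3,97],axis=0).ravel())
go(F(50,40.5,75),Rt(35,-1),s)
```

```text
[545.6 -49.9 226.8] [-178.9   56.9   -1.3] [ 13.2  -7.2 -58.2  49.7 -10.3  27.5] [-6.7  6.4 -0.2  7.1  6.8 -2.6] [ 30.4  34.9 121.2] 56.91773270959147
-45 1 177 [ 31.5 -11.4  32.3   2.7]
-45 -1 180 [-33.  -12.  -32.3   1.8]
-37 1 153 [31.6 -5.9 32.3  9.3]
-37 -1 157 [-32.9  -6.4 -32.2   8.4]
-29 1 268 [28.  -2.1 32.4  9.8]
-29 -1 263 [-33.1  -0.7 -28.6  10.1]
-21 1 326 [ 28.  -11.6  43.5   8.3]
-21 -1 333 [-44.  -11.6 -28.8   8.6]
-13 1 292 [ 28.  -11.6  44.5  -5.6]
-13 -1 291 [-45.2 -11.5 -28.8  -6. ]
-5 1 333 [ 28.2 -11.4  43.5  -1.7]
-5 -1 332 [-43.8 -11.5 -28.7  -1.5]
3 1 301 [ 28.1 -11.3  43.1   2.9]
3 -1 285 [-43.9 -11.3 -28.7   2.9]
11 1 221 [ 28.  -11.4  43.    7.3]
11 -1 222 [-43.5 -11.2 -28.8   6.8]
19 1 23 [27.9 -9.6 30.1  8.4]
19 -1 17 [-32.3  -9.5 -28.9   7.4]
shift [0.312, -0.033, 0.121] turn [-0.001, 0.042, 0.016]
```

```bash
cat > kin.py <<'E'
import numpy as np
from scipy.spatial.transform import Rotation as R
from scipy.optimize import least_squares
D=[([83.716,20.591,.633,-.022,-70.135,-16.507],[.261,.622,.2455],[93.922,89.905,-108.876]),
([41.738,-11.964,-20.081,-.1606,-81.411,25.562],[.37859,.08205,.36231],[-96.925,89.502,60.352]),
([37.445,-20.816,-50.435,29.767,-41.468,27.261],[.46531,-.00205,.30240],[-178.369,60.464,-4.385]),
([17.704,-11.663,-58.213,44.364,-15.568,29.559],[.52176,-.04811,.24518],[-179.456,56.232,-2.028]),
([13.2,-7.2,-58.2,49.7,-10.3,27.5],[.5456,-.0499,.2268],[-178.9,56.9,-1.3])]
E_=lambda ax,a:R.from_euler(ax,a,degrees=True)
# p: h0,a1,lat, ua,ub, fa,fb, lat2, d6, j6off, tcp off y,z, signs
def fk(q,p,sg=(1,1,1)):
    b=E_("z",q[0]);A=b*E_("y",q[1]);B=b*E_("y",q[1]-q[2])
    W=B*E_("x",sg[0]*q[3])*E_("y",-q[4]*sg[1])
    T=W*E_("x",sg[2]*q[5]+p[9])
    x=np.array([0,0,p[0]])+b.apply([p[1],p[2],0])+A.apply([p[3],0,p[4]])+B.apply([p[5],p[7]*0,p[6]])+T.apply([p[8],0,0])
    return x,T
def fit():
    best=None
    for s0 in(1,-1):
        for s2 in(1,-1):
            for o in(0,90,180,-90):
                def f(p):
                    o=[]
                    for q,x,e in D:
                        X,T=fk(q,p,(s0,1,s2));o+=list((X-x)*10)+list((T.inv()*E_("xyz",e)).as_rotvec()*2)
                    return np.array(o+list(np.array(p[:9])*1e-3))
                k=least_squares(f,[.35,0,-.19,0,.4,.4,0,0,.2,o])
                if best is None or k.cost<best[0]:best=(k.cost,k.x,(s0,1,s2),f(k.x))
    return best
if __name__=="__main__":
    np.set_printoptions(precision=4,suppress=True)
    c,p,s,res=fit();print(c,p,s);print(res[:30].reshape(5,6));np.savez("kin.npz",p=p,s=s)
E
python3 kin.py
```

```text
0.14544265339420154 [ -0.026    0.137   -0.1766   0.0893   0.5324   0.2063   0.1301  -0.
   0.2481 -89.9884] (-1, 1, -1)
[[-0.1484  0.005  -0.0078 -0.0004 -0.     -0.    ]
 [-0.0878  0.1208  0.0256 -0.0004 -0.      0.    ]
 [-0.1772  0.1959 -0.0379 -0.0004  0.     -0.    ]
 [ 0.0617 -0.1766  0.0168 -0.0004 -0.      0.    ]
 [ 0.0978 -0.3602  0.0033  0.0017 -0.0011  0.001 ]]
```

```bash
cat > kin2.py <<'E'
import numpy as np
from kin import E_,D
# linear model: position = sum of frame vectors
def frames(q):
    b=E_("z",q[0]);A=b*E_("y",q[1]);B=b*E_("y",q[1]-q[2]);C=B*E_("x",-q[3]);W=C*E_("y",-q[4]);T=W*E_("x",-q[5]-90)
    return b,A,B,C,W,T
names=["h0","a1","lat","Ax","Az","Bx","Bz","Cy","Cz","Wx","Wz"]
def M(q):
    b,A,B,C,W,T=[f.as_matrix() for f in frames(q)]
    return np.stack([np.array([0,0,1.]),b[:,0],b[:,1],A[:,0],A[:,2],B[:,0],B[:,2],C[:,1],C[:,2],W[:,0],W[:,2]],1)
def solve(D,drop=(),lam=1e-4):
    use=[i for i in range(11) if names[i] not in drop]
    A=np.vstack([M(d[0])[:,use] for d in D]);y=np.concatenate([d[1] for d in D])
    x=np.linalg.solve(A.T@A+lam**2*np.eye(len(use)),A.T@y)
    p=np.zeros(11);p[use]=x;return p,(A@x-y).reshape(-1,3)*1000
if __name__=="__main__":
    np.set_printoptions(precision=3,suppress=True)
    for drop in((),("Cz","Wz"),("Cy","Cz"),("Cy","Cz","Wz","a1"),("Cz","Wz","Ax","a1"),("lat","Cz","Wz"),("lat","Bz","Cz","Wz","Ax"),("lat","Cz","Ax")):
        for lam in(1e-3,1e-2):
            p,e=solve(D,drop,lam);print(drop,lam,dict(zip(names,np.round(p,3))),"max",abs(e).max())
E
python3 kin2.py
```

```text
() 0.001 {'h0': np.float64(0.197), 'a1': np.float64(-0.002), 'lat': np.float64(-0.0), 'Ax': np.float64(-0.002), 'Az': np.float64(0.601), 'Bx': np.float64(0.464), 'Bz': np.float64(0.005), 'Cy': np.float64(-0.192), 'Cz': np.float64(-0.003), 'Wx': np.float64(0.358), 'Wz': np.float64(0.003)} max 0.16977234198417568
() 0.01 {'h0': np.float64(0.187), 'a1': np.float64(0.0), 'lat': np.float64(-0.013), 'Ax': np.float64(0.002), 'Az': np.float64(0.598), 'Bx': np.float64(0.451), 'Bz': np.float64(0.013), 'Cy': np.float64(-0.179), 'Cz': np.float64(-0.003), 'Wx': np.float64(0.357), 'Wz': np.float64(0.007)} max 0.8529728330946619
('Cz', 'Wz') 0.001 {'h0': np.float64(0.199), 'a1': np.float64(0.001), 'lat': np.float64(-0.0), 'Ax': np.float64(-0.001), 'Az': np.float64(0.602), 'Bx': np.float64(0.463), 'Bz': np.float64(0.0), 'Cy': np.float64(-0.191), 'Cz': np.float64(0.0), 'Wx': np.float64(0.359), 'Wz': np.float64(0.0)} max 0.18410179122357873
('Cz', 'Wz') 0.01 {'h0': np.float64(0.195), 'a1': np.float64(0.003), 'lat': np.float64(-0.002), 'Ax': np.float64(-0.0), 'Az': np.float64(0.6), 'Bx': np.float64(0.4
[... 3304 characters left out ...]
at64(0.359), 'Wz': np.float64(0.0)} max 0.6352779127458685
('lat', 'Cz', 'Ax') 0.001 {'h0': np.float64(0.199), 'a1': np.float64(0.001), 'lat': np.float64(0.0), 'Ax': np.float64(0.0), 'Az': np.float64(0.601), 'Bx': np.float64(0.463), 'Bz': np.float64(0.0), 'Cy': np.float64(-0.192), 'Cz': np.float64(0.0), 'Wx': np.float64(0.358), 'Wz': np.float64(-0.001)} max 0.5140552341730276
('lat', 'Cz', 'Ax') 0.01 {'h0': np.float64(0.197), 'a1': np.float64(0.002), 'lat': np.float64(0.0), 'Ax': np.float64(0.0), 'Az': np.float64(0.601), 'Bx': np.float64(0.462), 'Bz': np.float64(0.001), 'Cy': np.float64(-0.192), 'Cz': np.float64(0.0), 'Wx': np.float64(0.357), 'Wz': np.float64(-0.001)} max 0.42464896915955785
```

```bash
cat > ik.py <<'E'
from kin2 import *
from scipy.optimize import least_squares
from scipy.spatial.transform import Rotation as R
P,_=solve(D,("lat","Cz","Wz"),1e-3)
LO=np.array([-176.03,-82.01,-58.28,-173.87,-174.79,-173.66]);HI=np.array([176.03,121.73,71.71,95.51,-.11,173.66])
def fk(q): return M(q)@P,frames(q)[5].as_matrix()
def ik(x,Rm,seeds=None,n=25,m=1.):
    rng=np.random.default_rng(0);out=[]
    S=list(seeds or [])+[rng.uniform(LO,HI) for _ in range(n)]
    def f(q):
        X,T=fk(q);return np.r_[(X-x)*10,R.from_matrix(T.T@Rm).as_rotvec()*3]
    for s in S:
        k=least_squares(f,np.clip(s,LO+m+.1,HI-m-.1),bounds=(LO+m,HI-m),max_nfev=60)
        if k.cost<1e-6 and not any(abs(k.x-o).max()<2 for o in out):out.append(k.x)
    return out
E
cat > t.py <<'E'
from ik import *
from h import *
np.set_printoptions(precision=1,suppress=True)
for sg in(-1,1):
    for tilt in(20,30,35,40,50):
        for h in(31,110):
            print(sg,tilt,h,[o for o in ik(F(50,40.5,h),Rt(tilt,sg))])
E
time timeout 500 python3 t.py
```

```text
-1 20 31 [array([ 18.2,   7.6, -42.6,  18.8, -22.1,  52.8])]
-1 20 110 [array([ 21.2,  -1.7, -41.1,  14.7, -33.1,  55.1])]
-1 30 31 []
-1 30 110 []
-1 35 31 []
-1 35 110 []
-1 40 31 []
-1 40 110 []
-1 50 31 []
-1 50 110 []
1 20 31 [array([  18.2,    7.6,  -42.6,   18.8,  -22.1, -127.2])]
1 20 110 [array([  21.2,   -1.7,  -41.1,   14.7,  -33.1, -124.9])]
1 30 31 []
1 30 110 []
1 35 31 []
1 35 110 []
1 40 31 []
1 40 110 []
1 50 31 []
1 50 110 []
real	1m7.241s
user	1m7.381s
sys	0m0.215s
```

```bash
cat > t.py <<'E'
import ik
from ik import *
from h import *
np.set_printoptions(precision=1,suppress=True)
for tilt in(25,30,35):
    print(tilt,[o for o in ik.ik(F(50,40.5,31),Rt(tilt,-1),n=60,m=.2)])
lo,hi=ik.LO.copy(),ik.HI.copy()
ik.LO=np.array([-180,-120,-170,-180,-180,-180.]);ik.HI=-ik.LO
for o in ik.ik(F(50,40.5,31),Rt(35,-1),n=60,m=.2): print(o,"viol",np.maximum(lo-o,0)+np.maximum(o-hi,0))
E
time timeout 500 python3 t.py
```

```text
Traceback (most recent call last):
  File "t.py", line 6, in <module>
    print(tilt,[o for o in ik.ik(F(50,40.5,31),Rt(tilt,-1),n=60,m=.2)])
                           ^^^^^
AttributeError: 'function' object has no attribute 'ik'

real	0m1.163s
user	0m1.579s
sys	0m0.212s
```

```bash
sed -i 's/^from ik import \*$/ikm=ik/; s/ik\.ik(/ikm.ik(/; s/ik\.LO/ikm.LO/g; s/ik\.HI/ikm.HI/g' t.py; sed -i 's/ikmm/ikm/g' t.py; time timeout 500 python3 t.py
```

```text
25 [array([ 12.2,   5.5, -54.5,  47.7,  -8.4,  29.1])]
30 []
35 []
[ 151.2 -108.   -31.3  -39.   156.3 -104.6] viol [  0.   26.    0.    0.  156.4   0. ]
[ 155.9 -109.8  -62.8   51.3 -164.4  -21.9] viol [ 0.  27.8  4.5  0.   0.   0. ]
[-165.4 -109.2  -62.1  132.6  166.7   29.2] viol [  0.   27.2   3.8  37.1 166.8   0. ]
[ -24.4  109.8 -116.8 -129.4 -164.   -22.4] viol [ 0.   0.  58.5  0.   0.   0. ]
[  14.9  109.3 -117.5  -46.7  166.3   29.7] viol [  0.    0.   59.2   0.  166.4   0. ]
[  18.9  107.6 -146.8   35.5 -158.8  105.8] viol [ 0.   0.  88.5  0.   0.   0. ]
real	0m31.621s
user	0m32.187s
sys	0m0.132s
```

```bash
cat > ik.py <<'E'
from kin2 import *
from scipy.optimize import brentq
from scipy.spatial.transform import Rotation as R
p=dict(h0=.1995,L1=.6015,L2=.4635,d=-.1918,t=.359)
LO=np.array([-176.03,-82.01,-58.28,-173.87,-174.79,-173.66]);HI=np.array([176.03,121.73,71.71,95.51,-.11,173.66])
wrap=lambda a:(a+180)%360-180
def iks(x,Rm):
    "all IK solutions (ignoring limits)"
    a=Rm[:,0];w=np.asarray(x)-p["t"]*a;out=[]
    b1=Rm[:,1];b2=Rm[:,2]
    def sol(ps,br,el):
        c=np.cos(ps)*b1+np.sin(ps)*b2;e=w-p["d"]*c
        q1=np.arctan2(e[1],e[0])+(np.pi if br else 0)
        rho=e[0]*np.cos(q1)+e[1]*np.sin(q1);z=e[2]-p["h0"]
        D2=rho*rho+z*z;k=(D2-p["L1"]**2-p["L2"]**2)/(2*p["L1"]*p["L2"])
        if abs(k)>1:return None
        g=el*np.arccos(k);ang=np.arctan2(z,rho);A=ang+np.arctan2(p["L2"]*np.sin(g),p["L1"]+p["L2"]*np.cos(g))
        Fo=A-g;f=np.array([np.cos(q1)*np.cos(Fo),np.sin(q1)*np.cos(Fo),np.sin(Fo)])
        return f@c,(q1,A,Fo,c,f)
    G=np.linspace(0,2*np.pi,181)
    for br in(0,1):
        for el in(1,-1):
            V=[sol(g,br,el) for g in G]
            for i in range(180):
                if V[i] and V[i+1] and V[i][0]*V[i+1][0]<=0:
                    try: g=brentq(lambda s:sol(s,br,el)[0],G[i],G[i+1])
                    except Exception: continue
                    q1,A,Fo,c,f=sol(g,br,el)[1]
                    q1,q2,ph=np.degrees(q1),90-np.degrees(A),-np.degrees(Fo)
                    B=(E_("z",q1)*E_("y",ph)).as_matrix();cb=B.T@c
                    q4=-np.degrees(np.arctan2(cb[2],cb[1]))
                    C=B@E_("x",-q4).as_matrix();ab=C.T@a;q5=-np.degrees(np.arctan2(-ab[2],ab[0]))
                    W=C@E_("y",-q5).as_matrix();t=W.T@Rm;q6=-np.degrees(np.arctan2(t[2,1],t[1,1]))-90
                    out.append(wrap(np.array([q1,q2,q2-ph,q4,q5,q6])))
    return out
def viol(q): return (np.maximum(LO-q,0)+np.maximum(q-HI,0))
E
cat > t.py <<'E'
import ik as K
from h import *
np.set_printoptions(precision=1,suppress=True)
print(D0:=None)
for q,x,e in K.D[2:4]:
    print(q,[o for o in K.iks(x,R.from_euler("xyz",e,degrees=True).as_matrix()) if K.viol(o).sum()<1])
for tilt in(20,25,30,35,45,60):
    for h in(31,110):
        s=sorted(K.iks(F(50,40.5,h),Rt(tilt,-1)),key=lambda o:K.viol(o).sum())[:3]
        for o in s:print(tilt,h,o,"viol",K.viol(o))
E
python3 t.py
```

```text
None
[37.445, -20.816, -50.435, 29.767, -41.468, 27.261] [array([ 37.4, -20.8, -50.5,  29.8, -41.3,  27.2]), array([ 145.3,  -79.2,  -49. ,   24.8, -143.6,  -44.2])]
[17.704, -11.663, -58.213, 44.364, -15.568, 29.559] [array([ 17.6, -11.6, -58.3,  44.7, -15.4,  29.3])]
20 31 [ 18.2   7.6 -42.7  18.9 -22.   52.8] viol [0. 0. 0. 0. 0. 0.]
20 31 [-163.6 -106.3  -23.4 -151.4 -166.5  100. ] viol [ 0.  24.3  0.   0.   0.   0. ]
20 31 [ 154.5 -106.7  -47.1   33.1 -165.9  -36.1] viol [ 0.  24.7  0.   0.   0.   0. ]
20 110 [ 21.2  -1.6 -41.1  14.7 -33.   55. ] viol [0. 0. 0. 0. 0. 0.]
20 110 [ 150.   -96.8  -44.7   25.1 -158.2  -40.5] viol [ 0.  14.8  0.   0.   0.   0. ]
20 110 [-164.2  -98.3  -19.5 -141.3 -170.   110.9] viol [ 0.  16.3  0.   0.   0.   0. ]
25 31 [ 12.1   5.5 -54.7  48.1  -8.3  28.8] viol [0. 0. 0. 0. 0. 0.]
25 31 [-162.8 -106.6  -26.5 -148.9 -164.   102.1] viol [ 0.  24.6  0.   0.   0.   0. ]
25 31 [ 154.6 -107.5  -52.7   38.8 -164.8  -31.3] viol [ 0.  25.5  0.   0.   0.   0. ]
25 110 [ 21.4  -4.  -48.4  24.5 -24.5  45.5] viol [0. 0. 0. 0. 0. 0.]
25 110 [ 149.   -96.7  -50. 
[... 1463 characters left out ...]
.3  119.3] viol [ 0.  15.9  0.   0.   0.   0. ]
45 110 [ 146.2  -97.7  -69.7   47.1 -150.   -23.8] viol [ 0.  15.7 11.5  0.   0.   0. ]
45 110 [ -33.8   97.7 -110.3 -132.9 -150.   -23.8] viol [ 0.  0. 52.  0.  0.  0.]
60 31 [ -32.7   10.9  -45.5 -128.6  -33.8 -119.9] viol [0. 0. 0. 0. 0. 0.]
60 31 [-154.8 -113.   -49.8 -138.6 -142.4  110.1] viol [ 0. 31.  0.  0.  0.  0.]
60 31 [ 24.5  11.5 -49.2 -42.7  35.5 112.5] viol [ 0.   0.   0.   0.  35.7  0. ]
60 110 [ -17.2   -5.6  -39.1 -101.5  -12.9 -160.8] viol [0. 0. 0. 0. 0. 0.]
60 110 [ 10.1  -5.8 -40.7 -69.   11.8 152.1] viol [ 0.   0.   0.   0.  11.9  0. ]
60 110 [-155.9  -98.6  -46.1 -128.5 -150.1  123.3] viol [ 0.  16.6  0.   0.   0.   0. ]
```

```bash
cat > t.py <<'E'
import ik as K
from h import *
np.set_printoptions(precision=1,suppress=True)
def best(x,Rm): return min(K.iks(x,Rm),key=lambda o:K.viol(o).sum())
for sg in(-1,1):
    for x in([.45,-.05,.30],F(50,40.5,120),F(50,40.5,70),F(50,40.5,31)):
        o=best(x,Rt(22,sg));print(sg,np.array(x),o,K.viol(o).sum())
print("tray",[best([.444,-.322,z],R.from_euler("z",y,degrees=True).as_matrix()@Rt(0,1,0)) for z in(.04,.2) for y in(14,-76)])
s=r.get_state();print(s["joints"]);go([.45,-.05,.30],Rt(22,-1),s)
E
python3 t.py
```

```text
-1 [ 0.5 -0.1  0.3] [ 27.7 -18.  -41.3  14.6 -48.4  51.7] 0.0
-1 [ 0.5 -0.   0.2] [ 22.   -3.8 -43.6  17.5 -31.2  52. ] 0.0
-1 [ 0.6 -0.   0.2] [ 19.7   2.1 -45.1  20.7 -23.7  50.1] 0.0
-1 [ 0.6 -0.   0.1] [ 17.6   6.8 -46.5  25.4 -17.6  46.8] 0.0
1 [ 0.5 -0.1  0.3] [  27.7  -18.   -41.3   14.6  -48.4 -128.3] 0.0
1 [ 0.5 -0.   0.2] [  22.    -3.8  -43.6   17.5  -31.2 -128. ] 0.0
1 [ 0.6 -0.   0.2] [  19.7    2.1  -45.1   20.7  -23.7 -129.9] 0.0
1 [ 0.6 -0.   0.1] [  17.6    6.8  -46.5   25.4  -17.6 -133.2] 0.0
tray [array([-15.5,  21.6, -29.3,   0. , -39.1, -60.5]), array([ -15.5,   21.6,  -29.3,    0. ,  -39.1, -150.5]), array([-15.5,  10.8, -19.2,  -0. , -60. , -60.5]), array([ -15.5,   10.8,  -19.2,   -0. ,  -60. , -150.5])]
[ 13.2  -7.2 -58.2  49.7 -10.3  27.5]
shift [-0.76, 0.02, 0.266] turn [0.001, -0.246, 0.016]
```

Emit:
send_rows([
  [[-0.15, 0, 0.05], [0, -0.05, 0]],
  [[-0.3, 0, 0.1], [0, -0.1, 0.01]],
  [[-0.45, 0.01, 0.16], [0, -0.15, 0.01]],
  [[-0.6, 0.02, 0.22], [0, -0.2, 0.016]],
  [[-0.76, 0.02, 0.266], [0, -0.246, 0.016]],
])

```text
time_s: 4.75
tcp_pos: [0.4489, -0.0497, 0.3005]
eef_rot: [-180.0, 68.1, -2.5]
contact_force: [0.8, -0.3, 0.4]
gripper_width: 0.057
```

Emit:
send_rows([
  [[0, 0, 0], [0.19, 0, 0]],
  [[0, 0, 0], [0.38, 0, 0]],
  [[0, 0, 0], [0.57, 0, 0]],
  [[0, 0, 0], [0.76, 0, 0]],
  [[0, 0, 0], [0.95, 0, 0]],
])

```text
time_s: 5.25
tcp_pos: [0.4488, -0.0498, 0.3004]
eef_rot: [-136.9, 68.1, -2.5]
contact_force: [0.6, 0.4, -0.6]
gripper_width: 0.0567
```

Emit:
send_rows([
  [[0, 0, 0], [0.19, 0, 0]],
  [[0, 0, 0], [0.38, 0, 0]],
  [[0, 0, 0], [0.57, 0, 0]],
  [[0, 0, 0], [0.76, 0, 0]],
  [[0, 0, 0], [0.95, 0, 0]],
])

```text
time_s: 5.75
tcp_pos: [0.4487, -0.0499, 0.3003]
eef_rot: [-93.9, 68.1, -2.5]
contact_force: [0.7, -0.8, -0.6]
gripper_width: 0.0569
```

Emit:
send_rows([
  [[0, 0, 0], [0.19, 0, 0]],
  [[0, 0, 0], [0.38, 0, 0]],
  [[0, 0, 0], [0.57, 0, 0]],
  [[0, 0, 0], [0.76, 0, 0]],
  [[0, 0, 0], [0.95, 0, 0]],
])

```text
time_s: 6.25
tcp_pos: [0.4486, -0.05, 0.3002]
eef_rot: [-51.0, 68.1, -2.5]
contact_force: [-0.1, -0.8, -0.5]
gripper_width: 0.057
```

Run:
```python
from h import *
np.set_printoptions(precision=3,suppress=True)
s=r.get_state();print(s["tcp_pos"],s["eef_rot"],s["joints"],s["time_s"])
go([.45,-.05,.30],Rt(22,1),s);go(F(50,40.5,120),Rt(22,1),s)
```

```text
[ 0.449 -0.05   0.3  ] [-50.968  68.127  -2.549] [ 27.764 -18.138 -41.153  14.474 -48.789 -77.166] 6.25
shift [0.005, -0.006, 0.006] turn [1.134, -0.002, -0.002]
shift [0.732, -0.184, 0.236] turn [1.134, -0.002, -0.002]
```

Emit:
send_rows([
  [[0, 0, 0], [0.19, 0, 0]],
  [[0, 0, 0], [0.38, 0, 0]],
  [[0, 0, 0], [0.57, 0, 0]],
  [[0, 0, 0], [0.76, 0, 0]],
  [[0, 0, 0], [0.95, 0, 0]],
])

```text
time_s: 6.75
tcp_pos: [0.4485, -0.0502, 0.3]
eef_rot: [-8.0, 68.1, -2.6]
contact_force: [-0.2, 0.3, -0.6]
gripper_width: 0.0572
```

Run:
```python
from h import *
s=r.get_state();go(F(50,40.5,110),Rt(22,1),s)
```

```text
shift [0.796, 0.025, 0.314] turn [0.179, -0.003, -0.001]
```

Emit:
send_rows([
  [[0.16, 0.005, 0.06], [0.09, 0, 0]],
  [[0.32, 0.01, 0.12], [0.179, -0.003, 0]],
  [[0.48, 0.02, 0.18], [0.179, -0.003, 0]],
  [[0.64, 0.025, 0.25], [0.179, -0.003, 0]],
  [[0.796, 0.025, 0.314], [0.179, -0.003, 0]],
])

```text
time_s: 7.25
tcp_pos: [0.5369, -0.0438, 0.2056]
eef_rot: [0.1, 68.0, -2.5]
contact_force: [-0.3, -0.6, -0.7]
gripper_width: 0.0571
```

Run:
```python
from h import *
np.set_printoptions(precision=1,suppress=True)
s=r.get_state();print(face(s["tcp_pos"])*1000,s["eef_rot"],s["joints"])
c=r.capture("wrist");save("w2.png",c);P=fpts(c);f=face(P)*1000;C=c["color"].astype(int)
m=(C[...,0]>170)&(C[...,1]>70)&(C[...,1]<150)&(C[...,2]<90)&(f[...,0]>20)&(f[...,0]<80)&(f[...,1]>5)&(f[...,1]<75)
t=m&(f[...,2]>26);print(m.sum(),t.sum(),np.percentile(f[t],[2,50,98],axis=0) if t.any() else "")
go(F(50,40.5,70),Rt(22,1),s);go(F(50,40.5,31),Rt(22,1),s)
```

```text
[ 49.9  40.5 108.9] [ 0.1 68.  -2.5] [  21.5   -2.5  -43.8   17.9  -29.7 -128.2]
2437 2413 [[35.7 17.7 26.5]
 [50.7 39.6 28. ]
 [66.  63.5 29.4]]
shift [0.253, -0.0, 0.058] turn [-0.001, -0.0, -0.001]
shift [0.506, -0.0, 0.116] turn [-0.001, -0.0, -0.001]
```

View pics/w2.png

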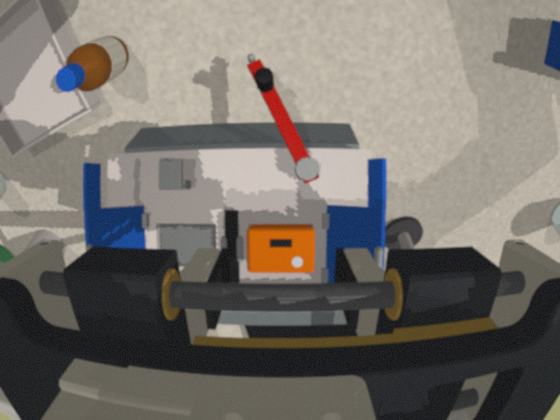

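Emit:
send_rows([
  [[0.1, 0, 0.023], [0, 0, 0]],
  [[0.2, 0, 0.046], [0, 0, 0]],
  [[0.3, 0, 0.069], [0, 0, 0]],
  [[0.38, 0, 0.087], [0, 0, 0]],
  [[0.44, 0, 0.1], [0, 0, 0]],
])

```text
time_s: 7.8
tcp_pos: [0.5762, -0.0457, 0.1458]
eef_rot: [-0.2, 68.3, -2.8]
contact_force: [0.1, -0.8, -0.3]
gripper_width: 0.0569
```

Run:
```python
from h import *
np.set_printoptions(precision=1,suppress=True)
s=r.get_state();print(face(s["tcp_pos"])*1000,s["eef_rot"],s["joints"],s["contact_force"])
go(F(50,40.5,29),Rt(22,1),s)
```

```text
[51.9 40.5 37.4] [-0.2 68.3 -2.8] [  18.1    6.   -46.1   23.9  -19.1 -132.1] [ 0.1 -0.8 -0.3]
shift [0.051, 0.0, 0.025] turn [0.0, -0.006, 0.001]
```

Now the last bit, then close.

Emit:
send_rows([
  [[0.02, 0, 0.01], [0, 0, 0]],
  [[0.04, 0, 0.02], [0, 0, 0]],
  [[0.055, 0, 0.025], [0, 0, 0]],
  [[0.055, 0, 0.025], [0, 0, 0]],
  [[0.055, 0, 0.025], [0, 0, 0]],
])

```text
time_s: 8.3
tcp_pos: [0.5826, -0.0461, 0.1399]
eef_rot: [-0.1, 68.2, -2.8]
contact_force: [-0.5, -2.0, -0.1]
gripper_width: 0.0568
```

Emit:
send_rows([
  [[0, 0, 0], [0, 0, 0]],
  [[0, 0, 0], [0, 0, 0]],
  [[0, 0, 0], [0, 0, 0]],
  [[0, 0, 0], [0, 0, 0]],
  [[0, 0, 0], [0, 0, 0]],
], jaw=-1, force=25)

```text
time_s: 8.8
tcp_pos: [0.5829, -0.0458, 0.1403]
eef_rot: [-0.1, 68.2, -2.7]
contact_force: [-4.5, 1.2, 6.4]
gripper_width: 0.0495
```

Run:
```python
from h import *
np.set_printoptions(precision=1,suppress=True)
s=r.get_state();f=face(s["tcp_pos"])*1000;print(f,s["eef_rot"],s["joints"],s["contact_force"],s["gripper_width"])
go(F(f[0],f[1],f[2]+15),Rt(22,1),s);go(F(f[0],f[1],f[2]+100),Rt(22,1),s)
```

```text
[49.6 40.6 29. ] [-0.1 68.2 -2.7] [  17.7    7.   -46.    24.8  -17.9 -132.7] [-4.5  1.2  6.4] 0.04954606281392061
shift [-0.097, -0.0, -0.023] turn [-0.0, -0.004, 0.001]
shift [-0.649, -0.0, -0.152] turn [-0.0, -0.004, 0.001]
```

Emit:
send_rows([
  [[-0.05, 0, -0.012], [0, 0, 0]],
  [[-0.1, 0, -0.023], [0, 0, 0]],
  [[-0.16, 0, -0.038], [0, 0, 0]],
  [[-0.24, 0, -0.056], [0, 0, 0]],
  [[-0.34, 0, -0.08], [0, 0, 0]],
], force=30)

```text
time_s: 9.3
tcp_pos: [0.5518, -0.0445, 0.1834]
eef_rot: [-0.1, 68.3, -2.7]
contact_force: [-0.3, -0.1, 0.1]
gripper_width: 0.0496
```

Emit:
send_rows([
  [[-0.1, 0, -0.023], [0, 0, 0]],
  [[-0.2, 0, -0.046], [0, 0, 0]],
  [[-0.3, 0, -0.07], [0, 0, 0]],
  [[-0.45, 0, -0.1], [0, 0, 0]],
  [[-0.6, 0, -0.14], [0, 0, 0]],
])

```text
time_s: 9.8
tcp_pos: [0.4977, -0.0421, 0.2599]
eef_rot: [-0.1, 68.3, -2.7]
contact_force: [0.6, 0.1, -0.1]
gripper_width: 0.0502
```

```bash
cat > t.py <<'E'
import ik as K
from h import *
np.set_printoptions(precision=2,suppress=True)
s=r.get_state();print(face(s["tcp_pos"])*1000,s["tcp_pos"],s["eef_rot"],s["joints"],s["contact_force"],s["gripper_width"])
c=r.capture("wrist");save("w3.png",c)
T=np.array([.444,-.322,0])
for tilt in(-13,-5):
  for yaw in(-76,-40,-20,0,14):
    Rm=Rt(tilt,1,yaw)
    for z in(.05,.2):
        o=min(K.iks(T+[0,0,z],Rm),key=lambda o:K.viol(o).sum());print(tilt,yaw,z,o,K.viol(o).sum())
go([.42,-.2,.3],Rt(0,1,-20),s)
E
python3 t.py
```

```text
[ 50.84  40.49 175.89] [ 0.5  -0.04  0.26] [-0.06 68.32 -2.68] [  24.67  -10.1   -41.36   15.22  -40.3  -127.33] [ 0.58  0.06 -0.11] 0.050188508325912
-13 -76 0.05 [ -23.01   26.15  -15.65  -12.41  -56.74 -135.39] 0.0
-13 -76 0.2 [ -22.9    17.01   -7.49  -10.8   -73.67 -139.31] 0.0
-13 -40 0.05 [ -18.8    27.43  -16.3    -5.47  -58.54 -107.84] 0.0
-13 -40 0.2 [ -18.78   18.52   -7.81   -4.82  -75.86 -109.54] 0.0
-13 -20 0.05 [-16.1   27.26 -18.49  -1.04 -57.23 -93.24] 0.0
-13 -20 0.2 [-16.1   18.3   -9.77  -0.91 -74.9  -93.57] 0.0
-13 0 0.05 [-13.42  26.46 -21.9    3.68 -54.35 -79.06] 0.0
-13 0 0.2 [-13.41  17.33 -12.85   3.14 -72.51 -77.86] 0.0
-13 14 0.05 [-11.69  25.55 -24.93   7.16 -51.49 -69.36] 0.0
-13 14 0.2 [-11.65  16.24 -15.54   5.94 -70.08 -66.96] 0.0
-5 -76 0.05 [ -18.5    22.68  -23.31   -5.78  -46.84 -143.43] 0.0
-5 -76 0.2 [ -18.47   13.07  -14.44   -4.64  -65.26 -145.49] 0.0
-5 -40 0.05 [ -16.87   23.21  -23.72   -2.65  -47.7  -111.27] 0.0
-5 -40 0.2 [ -16.86   13.7   -14.62   -2.14  -66.29 -112.2 ] 0.0
-5 -20 0.05 [-15.74  23.14 -24.75  -0.51 -47.1  -93.9 ] 0.0
-5 -20 0.2 [-15.74  13.61 -15.48  -0.41 -65.9  -94.08] 0.0
-5 0 0.05 [-14.61  22.8  -26.28   1.76 -45.77 -76.67] 0.0
-5 0 0.2 [-14.61  13.19 -16.78   1.39 -64.88 -76.04] 0.0
-5 14 0.05 [-13.88  22.42 -27.58   3.33 -44.47 -64.59] 0.0
-5 14 0.2 [-13.86  12.73 -17.89   2.6  -63.83 -63.37] 0.0
shift [-0.421, -1.075, -0.338] turn [0.382, 0.478, -0.073]
```

View pics/w3.png

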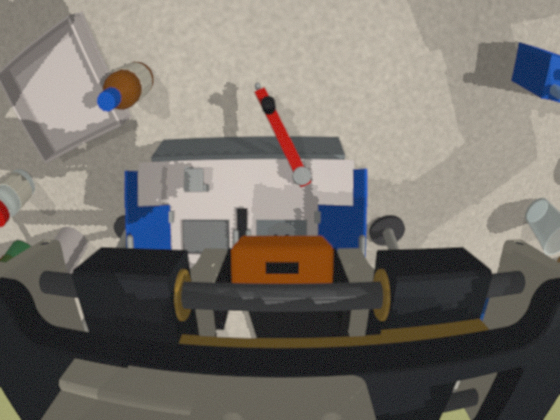

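Run:
```python
from h import *
go([.445,-.16,.27],Rt(-8,1,-1));go([.45,-.345,.20],Rt(-13,1,0))
```

```text
shift [-0.159, -0.801, -0.273] turn [-0.036, 0.665, 0.003]
shift [0.307, -2.031, -0.364] turn [-0.059, 0.776, 0.003]
```

Emit:
send_rows([
  [[-0.06, -0.1, -0.1], [-0.01, 0.12, 0]],
  [[-0.12, -0.26, -0.2], [-0.01, 0.26, 0]],
  [[-0.159, -0.44, -0.273], [-0.02, 0.4, 0]],
  [[-0.159, -0.62, -0.273], [-0.03, 0.54, 0]],
  [[-0.159, -0.8, -0.273], [-0.036, 0.665, 0]],
])

```text
time_s: 10.35
tcp_pos: [0.445, -0.1604, 0.2712]
eef_rot: [-179.9, 81.9, 179.1]
contact_force: [0.1, 1.0, -0.9]
gripper_width: 0.0495
```

Run:
```python
from h import *
s=r.get_state();print(s["tcp_pos"],s["eef_rot"],s["gripper_width"]);go([.45,-.345,.20],Rt(-13,1,0));go([.45,-.345,.12],Rt(-13,1,0))
```

```text
[ 0.44497403 -0.16042405  0.27122773] [-179.93735884   81.88815015  179.09296867] 0.04953889537234485
shift [0.463, -1.23, 0.121] turn [-0.021, 0.109, -0.004]
shift [0.991, -1.23, 0.196] turn [-0.021, 0.109, -0.004]
```

Emit:
send_rows([
  [[0.03, -0.2, 0.02], [0, 0.03, 0]],
  [[0.1, -0.4, 0.05], [0, 0.06, 0]],
  [[0.2, -0.6, 0.08], [-0.01, 0.08, 0]],
  [[0.3, -0.8, 0.1], [-0.02, 0.109, 0]],
  [[0.46, -1, 0.12], [-0.021, 0.109, 0]],
])

```text
time_s: 10.85
tcp_pos: [0.4512, -0.3116, 0.2003]
eef_rot: [179.2, 77.0, 179.2]
contact_force: [1.1, -0.2, -1.2]
gripper_width: 0.0498
```

Run:
```python
from h import *
np.set_printoptions(precision=3,suppress=True)
s=r.get_state();print(s["tcp_pos"],s["eef_rot"],s["gripper_width"]);
P0=None
for n in("scene","top"):
    c=r.capture(n);P=pts(c);save("p_%s.png"%n,c)
    for d in r.trace(c,"charger")[:1]:
        m=d["mask"]&(c["range_z"]>0);q=P[m];print(n,d["score"],m.sum(),np.percentile(q,[2,50,98],axis=0))
go([.45,-.345,.08],Rt(-13,1,0),s);go([.45,-.345,.047],Rt(-13,1,0),s)
```

```text
[ 0.451 -0.312  0.2  ] [179.181  77.025 179.225] 0.04975757255761844
scene 0.42 142 [[ 0.431 -0.346  0.131]
 [ 0.467 -0.307  0.182]
 [ 0.476 -0.285  0.21 ]]
top 0.55 52 [[ 0.431 -0.334  0.176]
 [ 0.434 -0.321  0.196]
 [ 0.45  -0.308  0.2  ]]
shift [0.783, -0.225, 0.172] turn [0.001, 0.001, -0.004]
shift [0.997, -0.226, 0.221] turn [0.001, 0.001, -0.004]
```

Emit:
send_rows([
  [[0.2, -0.06, 0.05], [0, 0, 0]],
  [[0.4, -0.12, 0.09], [0, 0, 0]],
  [[0.6, -0.18, 0.13], [0, 0, 0]],
  [[0.75, -0.225, 0.165], [0, 0, 0]],
  [[0.87, -0.226, 0.192], [0, 0, 0]],
])

```text
time_s: 11.55
tcp_pos: [0.4487, -0.3435, 0.0659]
eef_rot: [179.0, 76.9, 179.0]
contact_force: [-0.0, -0.1, -0.8]
gripper_width: 0.0498
```

Run:
```python
from h import *
np.set_printoptions(precision=3,suppress=True)
s=r.get_state();print(s["tcp_pos"],s["eef_rot"],s["contact_force"],s["gripper_width"]);
c=r.capture("scene");P=pts(c);C=c["color"].astype(int)
m=(C[...,0]>150)&(C[...,1]>50)&(C[...,1]<150)&(C[...,2]<90)&(np.abs(P[...,0]-.45)<.06)&(np.abs(P[...,1]+.345)<.06)&(P[...,2]>.01)
q=P[m];print(len(q),np.percentile(q,[2,50,98],axis=0))
if len(q)>20:
    S=np.linalg.svd(q-q.mean(0))[2];print(S,"lean of plane normal from level",np.degrees(np.arcsin(S[2,2])))
print("bottom",q[:,2].min())
go([.45,-.345,.046],Rt(-13,1,0),s);go([.45,-.345,.042],Rt(-13,1,0),s)
```

```text
[ 0.449 -0.344  0.066] [179.033  76.941 178.981] [-0.017 -0.123 -0.846] 0.04983881336064342
5 [[ 0.463 -0.345  0.028]
 [ 0.464 -0.323  0.03 ]
 [ 0.467 -0.317  0.137]]
bottom 0.027525909244001445
shift [0.127, -0.01, 0.039] turn [-0.001, -0.001, -0.005]
shift [0.153, -0.01, 0.045] turn [-0.001, -0.001, -0.005]
```

Emit:
send_rows([
  [[0.06, -0.01, 0.02], [0, 0, 0]],
  [[0.1, -0.01, 0.03], [0, 0, 0]],
  [[0.13, -0.01, 0.039], [0, 0, 0]],
  [[0.145, -0.01, 0.042], [0, 0, 0]],
  [[0.145, -0.01, 0.042], [0, 0, 0]],
])

```text
time_s: 12.1
tcp_pos: [0.4493, -0.3436, 0.0435]
eef_rot: [178.8, 76.8, 178.8]
contact_force: [-2.0, 7.1, 16.9]
gripper_width: 0.0497
```

Emit:
send_rows([
  [[-0.005, 0, 0], [0, 0, 0]],
  [[-0.005, 0, 0], [0, 0, 0]],
  [[-0.005, 0, 0], [0, 0, 0]],
  [[-0.005, 0, 0], [0, 0, 0]],
  [[-0.005, 0, 0], [0, 0, 0]],
], jaw=0.5)

```text
time_s: 12.6
tcp_pos: [0.4493, -0.3436, 0.0439]
eef_rot: [178.8, 76.8, 178.8]
contact_force: [-0.3, 0.5, -0.2]
gripper_width: 0.0657
```

Run:
```python
from h import *
np.set_printoptions(precision=3,suppress=True)
s=r.get_state();print(s["tcp_pos"],s["contact_force"],s["gripper_width"]);
c=r.capture("wrist");save("w4.png",c)
go([.46,-.345,.15],Rt(-13,1,0),s);
```

```text
[ 0.449 -0.344  0.044] [-0.269  0.523 -0.196] 0.06570658196329975
shift [-0.705, -0.006, -0.092] turn [0.0, -0.004, -0.006]
```

View pics/w4.png

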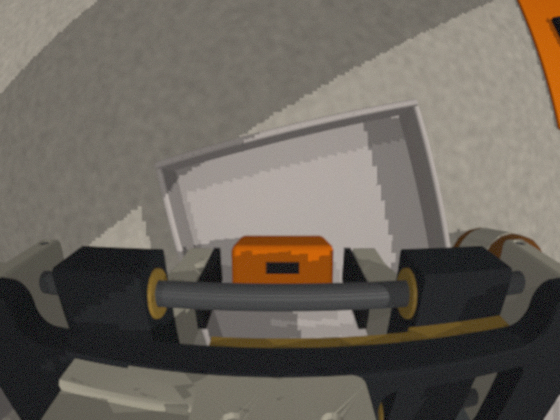

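Emit:
send_rows([
  [[-0.08, 0, -0.01], [0, 0, 0]],
  [[-0.2, 0, -0.03], [0, 0, 0]],
  [[-0.4, 0, -0.05], [0, 0, 0]],
  [[-0.65, 0, -0.09], [0, 0, 0]],
  [[-0.9, 0, -0.12], [0, 0, 0]],
])

```text
time_s: 13.15
tcp_pos: [0.4624, -0.3443, 0.1816]
eef_rot: [178.8, 76.8, 178.8]
contact_force: [2.0, -0.2, -0.3]
gripper_width: 0.0658
```

```bash
cat >> h.py <<'E'
def tip(u,y,h,tilt=22,yaw=YAW): return F(u,y,h)-.019*Rt(tilt,1,yaw)[:,0]
E
cat > t.py <<'E'
import ik as K
from h import *
np.set_printoptions(precision=1,suppress=True)
for u,y,h in((56,-128,90),(56,-128,42),(56,-60,45),(56,-25,3),(56,131,90),(56,131,42),(56,60,45),(56,25,3)):
  for t in(18,22):
    o=min(K.iks(tip(u,y,h,t),Rt(t,1)),key=lambda o:K.viol(o).sum());print(u,y,h,t,o,K.viol(o).sum())
s=r.get_state();print(s["tcp_pos"],s["eef_rot"]);go([.43,-.28,.28],Rt(5,1,0),s);go(tip(56,-128,100),Rt(22,1),s)
print(tip(56,-128,100))
c=r.capture("scene");P=pts(c)
C=c["color"].astype(int);m=(C[...,0]>150)&(C[...,1]>50)&(C[...,1]<150)&(C[...,2]<90)&(np.abs(P[...,0]-.45)<.06)&(np.abs(P[...,1]+.345)<.06)&(P[...,2]>.01)&(P[...,2]<.08)
q=P[m]*1000;print("charger",len(q),np.percentile(q,[2,50,98],axis=0))
E
python3 t.py
```

```text
56 -128 90 18 [ -2.1   3.6 -29.7   0.3 -38.7 -90.7] 0.0
56 -128 90 22 [ -2.1   1.9 -33.    0.4 -33.2 -90.8] 0.0
56 -128 42 18 [ -2.1   8.6 -29.9   0.3 -33.6 -90.7] 0.0
56 -128 42 22 [ -2.1   7.1 -33.2   0.4 -27.7 -90.8] 0.0
56 -60 45 18 [   6.6    6.2  -34.5    5.4  -31.7 -103.4] 0.0
56 -60 45 22 [   7.     4.5  -39.1    8.5  -24.9 -106.6] 0.0
56 -25 3 18 [  10.3   10.2  -36.5    9.1  -26.  -110.4] 0.0
56 -25 3 22 [  10.4    8.6  -42.5   15.8  -18.  -117.2] 0.0
56 131 90 18 [  31.9    0.1  -39.9   17.2  -36.2 -137.2] 0.0
56 131 90 22 [  32.5   -1.9  -46.    25.5  -30.  -145.5] 0.0
56 131 42 18 [  29.4    5.5  -40.9   19.3  -29.7 -137.7] 0.0
56 131 42 22 [  28.9    3.7  -48.    31.1  -22.3 -148.8] 0.0
56 60 45 18 [  21.6    4.6  -39.8   14.7  -29.9 -126. ] 0.0
56 60 45 22 [  21.6    2.8  -46.4   23.8  -22.3 -134.8] 0.0
56 25 3 18 [  16.1    9.6  -39.    13.6  -24.9 -120.3] 0.0
56 25 3 22 [  15.5    8.   -46.4   24.8  -16.1 -130.9] 0.0
[ 0.5 -0.3  0.2] [178.8  76.8 178.8]
shift [-0.587, 0.432, -0.36] turn [-0.001, -0.405, -0.006]
shift [-0.287, 0.884, 0.342] turn [0.057, -0.783, -0.011]
[ 0.5 -0.2  0.2]
charger 21 [[ 448.4 -365.6   10.8]
 [ 460.6 -319.9   25.5]
 [ 467.1 -317.1   46.4]]
```

Emit:
send_rows([
  [[-0.15, 0.1, 0], [0.01, -0.15, 0]],
  [[-0.25, 0.28, 0.08], [0.02, -0.31, 0]],
  [[-0.287, 0.48, 0.16], [0.035, -0.47, -0.01]],
  [[-0.287, 0.68, 0.25], [0.045, -0.63, -0.01]],
  [[-0.287, 0.884, 0.342], [0.057, -0.783, -0.011]],
], jaw=-1)

```text
time_s: 13.7
tcp_pos: [0.526, -0.2126, 0.2214]
eef_rot: [-0.5, 67.0, -3.1]
contact_force: [1.2, 0.8, -1.0]
gripper_width: 0.0315
```

```bash
cat > t.py <<'E'
from h import *
np.set_printoptions(precision=3,suppress=True)
s=r.get_state();print(face(s["tcp_pos"]+.019*R.from_euler("xyz",s["eef_rot"],degrees=True).as_matrix()[:,0])*1000,s["eef_rot"],s["gripper_width"])
c=r.capture("wrist");P=fpts(c);f=face(P)*1000;C=c["color"].astype(int)
for sg in(1,-1):
  b=(C[...,2]>C[...,0]+50)&(f[...,0]>10)&(f[...,0]<90)&(f[...,1]*sg>65)&(f[...,1]*sg<120)&(f[...,2]>8)&(f[...,2]<70);q=f[b]
  for lo in(8,28,48):
    w=q[(q[:,2]>lo)&(q[:,2]<lo+20)]
    if len(w):print(sg,lo,len(w),w.mean(0))
for a in((56,-128,42),(56,-95,42),(56,-60,44),(56,-30,40),(56,-25,20),(56,-25,3)): go(tip(*a),Rt(22,1),s)
E
python3 t.py
```

```text
[  47.34  -128.585  105.111] [-0.532 66.997 -3.054] 0.03153910887285969
1 8 1026 [60.113 89.125 17.084]
1 28 1155 [ 63.832 104.78   38.831]
1 48 50 [ 72.952 111.481  48.699]
-1 8 273 [ 63.257 -83.214  18.234]
-1 28 267 [ 68.809 -90.942  37.879]
-1 48 464 [ 71.341 -98.985  55.386]
shift [0.424, 0.005, 0.033] turn [0.003, 0.022, 0.004]
shift [0.423, 0.225, 0.034] turn [0.003, 0.022, 0.004]
shift [0.409, 0.458, 0.031] turn [0.003, 0.022, 0.004]
shift [0.435, 0.658, 0.037] turn [0.003, 0.022, 0.004]
shift [0.565, 0.692, 0.065] turn [0.003, 0.022, 0.004]
shift [0.676, 0.692, 0.089] turn [0.003, 0.022, 0.004]
```

Emit:
send_rows([
  [[0, 0.005, 0.03], [0, 0.02, 0]],
  [[0.1, 0.005, 0.033], [0, 0.022, 0]],
  [[0.25, 0.005, 0.033], [0, 0.022, 0]],
  [[0.36, 0.005, 0.033], [0, 0.022, 0]],
  [[0.424, 0.005, 0.033], [0, 0.022, 0]],
])

```text
time_s: 14.25
tcp_pos: [0.5531, -0.2107, 0.1607]
eef_rot: [-0.1, 67.9, -2.8]
contact_force: [0.0, -0.4, 0.2]
gripper_width: 0.0006
```

```bash
cat > st.py <<'E'
import sys,ast
from h import *
np.set_printoptions(precision=2,suppress=True)
s=r.get_state();print(s["time_s"],"tip",face(s["tcp_pos"]+.019*R.from_euler("xyz",s["eef_rot"],degrees=True).as_matrix()[:,0])*1000,s["eef_rot"],s["gripper_width"],"q",s["joints"],"f",s["contact_force"])
for a in ast.literal_eval(sys.argv[1]): print(a,end=" ");go(tip(*a),Rt(a[3] if len(a)>3 else 22,1),s)
E
python3 st.py "[(56,-95,42),(56,-60,44),(56,-30,40),(56,-25,20),(56,-25,3)]"
```

```text
14.25 tip [  60.37 -125.48   39.96] [-0.15 67.87 -2.79] 0.0005771224576325167 q [ -1.68   6.94 -34.2    0.93 -26.74 -91.71] f [ 0.04 -0.36  0.23]
(56, -95, 42) shift [-0.02, 0.203, 0.026] turn [-0.001, 0.003, 0.002]
(56, -60, 44) shift [-0.033, 0.436, 0.022] turn [-0.001, 0.003, 0.002]
(56, -30, 40) shift [-0.008, 0.636, 0.028] turn [-0.001, 0.003, 0.002]
(56, -25, 20) shift [0.122, 0.67, 0.058] turn [-0.001, 0.003, 0.002]
(56, -25, 3) shift [0.233, 0.67, 0.083] turn [-0.001, 0.003, 0.002]
```

Sweep the right cover over.

Emit:
send_rows([
  [[-0.02, 0.1, 0.013], [0, 0, 0]],
  [[-0.02, 0.203, 0.026], [0, 0, 0]],
  [[-0.03, 0.32, 0.024], [0, 0, 0]],
  [[-0.033, 0.436, 0.022], [0, 0, 0]],
  [[-0.02, 0.54, 0.025], [0, 0, 0]],
])

```text
time_s: 14.75
tcp_pos: [0.56, -0.1298, 0.1659]
eef_rot: [-0.2, 67.8, -2.9]
contact_force: [-1.0, -1.5, 0.0]
gripper_width: 0.0002
```

Emit:
send_rows([
  [[0.02, 0.09, 0.003], [0, 0, 0]],
  [[0.08, 0.12, 0.02], [0, 0, 0]],
  [[0.14, 0.13, 0.034], [0, 0, 0]],
  [[0.19, 0.13, 0.045], [0, 0, 0]],
  [[0.22, 0.13, 0.052], [0, 0, 0]],
])

```text
time_s: 15.25
tcp_pos: [0.5816, -0.1115, 0.1377]
eef_rot: [-0.3, 67.8, -2.9]
contact_force: [0.2, 1.2, 2.3]
gripper_width: 0.0003
```

```bash
python3 st.py "[(56,-25,6),(56,-25,2)]"
```

```text
15.25 tip [ 53.9  -25.11   7.39] [-0.26 67.83 -2.93] 0.00034014799785580217 q [  10.52    8.04  -42.5    16.04  -18.52 -117.47] f [0.23 1.19 2.34]
(56, -25, 6) shift [0.012, 0.0, -0.011] turn [-0.001, 0.004, 0.003]
(56, -25, 2) shift [0.038, 0.001, -0.005] turn [-0.001, 0.004, 0.003]
```

Emit:
send_rows([
  [[0.015, 0, -0.002], [0, 0, 0]],
  [[0.025, 0, -0.002], [0, 0, 0]],
  [[0.035, 0, -0.002], [0, 0, 0]],
  [[0.042, 0, -0.002], [0, 0, 0]],
  [[0.045, 0, -0.002], [0, 0, 0]],
])

```text
time_s: 15.75
tcp_pos: [0.5839, -0.112, 0.134]
eef_rot: [-0.3, 67.7, -3.0]
contact_force: [-30.9, 12.2, 41.4]
gripper_width: 0.0005
```

```bash
python3 st.py "[(56,-25,2),(56,-25,60)]"
```

```text
15.75 tip [ 54.14 -25.52   2.98] [-0.27 67.66 -2.96] 0.0004569276263672277 q [  10.32    8.5   -42.93   16.89  -17.49 -118.2 ] f [-30.94  12.19  41.45]
(56, -25, 2) shift [0.009, 0.003, -0.01] turn [-0.001, 0.007, 0.003]
(56, -25, 60) shift [-0.368, 0.002, -0.095] turn [-0.001, 0.007, 0.003]
```

Emit:
send_rows([
  [[-0.1, 0, -0.03], [0, 0, 0]],
  [[-0.3, 0, -0.08], [0, 0, 0]],
  [[-0.5, 0.15, -0.13], [0, 0, 0]],
  [[-0.66, 0.4, -0.16], [0, 0, 0]],
  [[-0.66, 0.7, -0.16], [0, 0, 0]],
])

```text
time_s: 16.25
tcp_pos: [0.5292, -0.0042, 0.2193]
eef_rot: [0.0, 67.4, -2.8]
contact_force: [2.3, 0.5, -0.3]
gripper_width: 0.0003
```

```bash
python3 st.py "[(56,145,105),(56,145,42)]"
python3 - <<'E'
from h import *
np.set_printoptions(precision=1,suppress=True)
c=r.capture("wrist");P=fpts(c);f=face(P)*1000;C=c["color"].astype(int)
b=(C[...,2]>C[...,0]+50)&(f[...,0]>10)&(f[...,0]<120)&(f[...,1]>-75)&(f[...,1]<0)&(f[...,2]>-8)&(f[...,2]<70)
q=f[b];print(len(q))
for a,z in((-70,-50),(-50,-30),(-30,-10)):
    w=q[(q[:,1]>a)&(q[:,1]<z)];print(a,len(w),w.mean(0) if len(w) else "")
E
```

```text
16.25 tip [ 53.88  79.7  107.04] [ 0.04 67.41 -2.85] 0.00028388173949385736 q [  27.45   -4.75  -45.33   21.76  -31.52 -137.18] f [ 2.33  0.48 -0.33]
(56, 145, 105) shift [0.016, 0.435, -0.012] turn [-0.006, 0.013, 0.002]
(56, 145, 42) shift [0.426, 0.436, 0.079] turn [-0.006, 0.013, 0.002]
4334
-70 1341 [ 48.6 -59.9   2.7]
-50 1333 [ 52.6 -40.5   3. ]
-30 1502 [ 74.9 -19.6   2.6]
```

Emit:
send_rows([
  [[0, 0.2, -0.01], [0, 0.01, 0]],
  [[0.02, 0.435, -0.01], [0, 0.013, 0]],
  [[0.15, 0.436, 0.02], [0, 0.013, 0]],
  [[0.32, 0.436, 0.055], [0, 0.013, 0]],
  [[0.426, 0.436, 0.079], [0, 0.013, 0]],
])

```text
time_s: 16.8
tcp_pos: [0.5695, 0.0646, 0.1625]
eef_rot: [-0.0, 68.0, -2.7]
contact_force: [0.2, -0.6, -0.4]
gripper_width: 0.0005
```

```bash
python3 st.py "[(58,145,38),(58,95,36),(58,60,44),(58,30,40),(58,25,20),(58,25,3)]"
```

```text
16.8 tip [ 56.26 150.28  39.2 ] [-0.02 68.05 -2.7 ] 0.00045622285758734825 q [  30.71    4.28  -47.98   32.67  -22.41 -152.1 ] f [ 0.23 -0.57 -0.38]
(58, 145, 38) shift [0.01, -0.035, -0.01] turn [-0.002, -0.001, 0.001]
(58, 95, 36) shift [0.024, -0.369, -0.006] turn [-0.002, -0.001, 0.001]
(58, 60, 44) shift [-0.028, -0.602, -0.018] turn [-0.002, -0.001, 0.001]
(58, 30, 40) shift [-0.002, -0.802, -0.012] turn [-0.002, -0.001, 0.001]
(58, 25, 20) shift [0.128, -0.835, 0.019] turn [-0.002, -0.001, 0.001]
(58, 25, 3) shift [0.238, -0.835, 0.044] turn [-0.002, -0.001, 0.001]
```

Emit:
send_rows([
  [[0.02, -0.18, -0.006], [0, 0, 0]],
  [[0.02, -0.36, -0.006], [0, 0, 0]],
  [[-0.01, -0.48, -0.015], [0, 0, 0]],
  [[-0.03, -0.6, -0.018], [0, 0, 0]],
  [[-0.02, -0.71, -0.015], [0, 0, 0]],
])

```text
time_s: 17.3
tcp_pos: [0.5614, -0.0429, 0.1644]
eef_rot: [-0.0, 68.0, -2.7]
contact_force: [-0.2, 1.3, -0.3]
gripper_width: 0.0004
```

Emit:
send_rows([
  [[0.02, -0.09, 0.003], [0, 0, 0]],
  [[0.08, -0.12, 0.015], [0, 0, 0]],
  [[0.14, -0.125, 0.03], [0, 0, 0]],
  [[0.19, -0.125, 0.042], [0, 0, 0]],
  [[0.22, -0.125, 0.05], [0, 0, 0]],
])

```text
time_s: 17.8
tcp_pos: [0.5796, -0.063, 0.1352]
eef_rot: [-0.2, 68.2, -2.9]
contact_force: [-1.8, -2.5, 2.4]
gripper_width: 0.0006
```

```bash
python3 st.py "[(56,25,6),(56,25,1)]"
```

```text
17.8 tip [58.9  23.3   7.76] [-0.2  68.17 -2.94] 0.0005716091948763256 q [  15.74    7.31  -46.34   24.07  -16.97 -130.37] f [-1.82 -2.47  2.45]
(56, 25, 6) shift [0.007, 0.011, 0.021] turn [-0.003, -0.004, 0.003]
(56, 25, 1) shift [0.039, 0.011, 0.029] turn [-0.003, -0.004, 0.003]
```

Emit:
send_rows([
  [[0.015, 0, 0.004], [0, 0, 0]],
  [[0.025, 0, 0.005], [0, 0, 0]],
  [[0.035, 0, 0.006], [0, 0, 0]],
  [[0.042, 0, 0.006], [0, 0, 0]],
  [[0.045, 0, 0.006], [0, 0, 0]],
])

```text
time_s: 18.3
tcp_pos: [0.5823, -0.0631, 0.1312]
eef_rot: [-0.3, 68.1, -3.0]
contact_force: [-31.6, 5.6, 40.6]
gripper_width: 0.0003
```

Emit:
send_rows([
  [[-0.1, 0, -0.02], [0, 0, 0]],
  [[-0.25, 0, -0.06], [0, 0, 0]],
  [[-0.4, 0, -0.09], [0, 0, 0]],
  [[-0.55, 0, -0.12], [0, 0, 0]],
  [[-0.7, 0, -0.16], [0, 0, 0]],
])

```text
time_s: 18.8
tcp_pos: [0.5209, -0.0594, 0.22]
eef_rot: [-0.3, 68.1, -3.0]
contact_force: [0.3, -0.4, 0.5]
gripper_width: 0.0001
```

```bash
python3 st.py "[]"
python3 - <<'E'
from h import *
np.set_printoptions(precision=1,suppress=True)
c=r.capture("wrist");save("w5.png",c);P=fpts(c);f=face(P)*1000;C=c["color"].astype(int)
b=(C[...,2]>C[...,0]+50)&(f[...,0]>10)&(f[...,0]<120)&(abs(f[...,1])<75)&(f[...,2]>-8)&(f[...,2]<70)
q=f[b]
for a in(-70,-50,-30,10,30,50):
    w=q[(q[:,1]>a)&(q[:,1]<a+20)];print(a,len(w),w.mean(0) if len(w) else "")
red=(C[...,0]>C[...,1]+70)&(C[...,1]<80)&(f[...,0]>95)&(f[...,0]<230)&(abs(f[...,1])<90)&(f[...,2]<40)&(f[...,2]>0)
q=f[red];d=q-[112,60,0];print("hook red",len(q),np.median(q,0),"ang",np.median(np.degrees(np.arctan2(d[:,0],-d[:,1])))) 
k=(C.max(-1)<50)&(f[...,0]>130)&(f[...,0]<210)&(abs(f[...,1])<70)&(f[...,2]>15)&(f[...,2]<45);q=f[k];print("knob",len(q),np.percentile(q,[5,50,95],axis=0) if len(q) else "")
E
```

```text
18.8 tip [ 58.44  24.18 110.95] [-0.31 68.08 -2.98] 0.00013939531854386804 q [  20.45   -5.04  -43.22   16.01  -32.57 -125.18] f [ 0.26 -0.38  0.52]
-70 840 [ 65.5 -59.9   2.7]
-50 880 [ 65.6 -39.9   3. ]
-30 1481 [ 79.6 -19.5   2.5]
10 1551 [78.5 19.6  2.6]
30 896 [66.1 39.9  3. ]
50 928 [65.4 59.9  2.7]
hook red 1107 [149.   41.3  12.1] ang 63.549340648964154
knob 236 [[172.2  23.   20.4]
 [175.7  27.7  33.8]
 [182.5  31.8  35. ]]
```

View pics/w5.png

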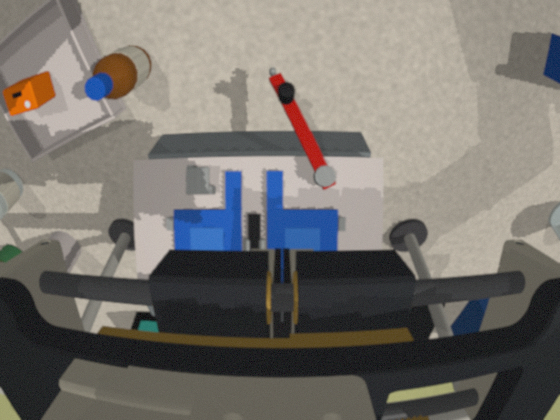

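```bash
cat > t.py <<'E'
import ik as K
from h import *
np.set_printoptions(precision=1,suppress=True)
s=r.get_state()
def kn(ph,off,h=22):
    p=np.radians(ph);return (112+75*np.sin(p)+off,60-75*np.cos(p),h)
for a in((214,27,60),kn(63.5,35),kn(63.5,21),kn(30,21),kn(0,21)):
    o=min(K.iks(tip(*a),Rt(22,1)),key=lambda o:K.viol(o).sum());print(np.array(a),o,K.viol(o).sum())
go(tip(214,28,60),Rt(22,1),s)
E
python3 t.py
```

```text
[214  27  60] [ 133.2  -96.7  -66.6   21.3 -134.2  147.2] 23.05871676204292
[214.1  26.5  22. ] [-166.2 -110.6  -36.9 -128.9 -172.2  -54.4] 28.626972071094755
[200.1  26.5  22. ] [-165.7 -110.2  -35.9 -131.  -171.7  -57. ] 28.21553361070569
[170.5  -5.   22. ] [-169.  -109.1  -34.7 -139.  -172.3  -61.9] 27.04801462037578
[133. -15.  22.] [   5.5    4.   -61.5   48.2   -4.1 -145.7] 3.2425728990072855
shift [0.583, 0.026, -0.94] turn [-0.001, 0.003, 0.002]
```

```bash
cat > kn.py <<'E'
from h import *
def kn(ph,gap,tilt=0,dz=10):   # TCP world, finger front face 'gap' mm short of knob top edge
    p=np.radians(ph);u=112+75*np.sin(p)+7;y=60-75*np.cos(p);t=np.radians(tilt)
    e=np.array([40-.8192*u-.5736*36,y,145-.5736*u+.8192*36])
    a=np.array([np.sin(t),0,-np.cos(t)]);n=np.array([np.cos(t),0,np.sin(t)])
    return O+Rc@((e+a*dz-n*(11+gap)-a*19)/1000)
E
cat > t.py <<'E'
import ik as K
from kn import *
np.set_printoptions(precision=3,suppress=True)
for t in(0,6,12):
  for ph,g in((63.5,20),(40,0),(20,0),(0,0)):
    x=kn(ph,g,t);o=min(K.iks(x,Rt(t,1)),key=lambda o:K.viol(o).sum());print(t,ph,x,o.round(1),K.viol(o).sum().round(1))
s=r.get_state();print(s["tcp_pos"]);go(kn(63.5,25)+[0,0,.08],Rt(0,1),s)
E
python3 t.py
```

```text
0 63.5 [ 0.436 -0.053  0.077] [  18.9    9.5  -40.9    0.   -39.6 -111.5] 0.0
0 40 [ 0.47  -0.079  0.088] [  14.2   11.8  -35.7   -0.   -42.5 -106.8] 0.0
0 20 [ 0.488 -0.093  0.101] [  12.    12.5  -32.5   -0.   -45.1 -104.6] 0.0
0 0 [ 0.509 -0.098  0.115] [  10.8   13.2  -28.9    0.   -47.9 -103.4] 0.0
6 63.5 [ 0.435 -0.053  0.073] [  21.1    6.5  -47.7    4.8  -30.4 -117.7] 0.0
6 40 [ 0.469 -0.079  0.086] [  15.8    8.7  -41.8    3.4  -33.8 -111.1] 0.0
6 20 [ 0.487 -0.093  0.099] [  13.3    9.4  -38.3    2.7  -36.6 -108. ] 0.0
6 0 [ 0.508 -0.098  0.114] [  11.9   10.1  -34.7    2.4  -39.5 -106.3] 0.0
12 63.5 [ 0.434 -0.053  0.07 ] [  22.7    3.8  -56.8   15.7  -19.2 -129.6] 0.0
12 40 [ 0.468 -0.079  0.085] [  17.3    5.9  -49.3   10.1  -23.8 -118.7] 0.0
12 20 [ 0.486 -0.093  0.098] [  14.6    6.5  -45.2    7.8  -27.  -113.8] 0.0
12 0 [ 0.507 -0.098  0.113] [  13.2    7.2  -41.2    6.4  -30.2 -111. ] 0.0
[ 0.52  -0.06   0.223]
shift [0.184, 0.016, -0.722] turn [-0.002, 0.492, 0.002]
```

Emit:
send_rows([
  [[0, 0.01, -0.15], [0, 0.1, 0]],
  [[0.04, 0.016, -0.3], [0, 0.2, 0]],
  [[0.09, 0.016, -0.45], [0, 0.3, 0]],
  [[0.14, 0.016, -0.6], [0, 0.4, 0]],
  [[0.184, 0.016, -0.722], [-0.002, 0.492, 0]],
])

```text
time_s: 19.35
tcp_pos: [0.4302, -0.0526, 0.1559]
eef_rot: [-152.2, 89.8, -154.8]
contact_force: [0.6, 0.2, -0.6]
gripper_width: 0.0003
```

```bash
cat > t.py <<'E'
from kn import *
np.set_printoptions(precision=3,suppress=True)
s=r.get_state();print(s["tcp_pos"],s["eef_rot"])
for ph,g in((63.5,20),(63.5,5),(50,-2),(40,-2),(30,-2),(20,-2),(12,-2),(5,-2),(0,-3)): print(ph,g,end=" ");go(kn(ph,g),Rt(0,1),s)
E
python3 t.py
```

```text
[ 0.43  -0.053  0.156] [-152.233   89.792 -154.816]
63.5 20 shift [0.527, -0.002, 0.038] turn [0.0, -0.004, 0.002]
63.5 5 shift [0.527, -0.002, 0.138] turn [0.0, -0.004, 0.002]
50 -2 shift [0.49, -0.1, 0.237] turn [0.0, -0.004, 0.002]
40 -2 shift [0.455, -0.162, 0.288] turn [0.0, -0.004, 0.002]
30 -2 shift [0.414, -0.212, 0.346] turn [0.0, -0.004, 0.002]
20 -2 shift [0.368, -0.249, 0.41] turn [0.0, -0.004, 0.002]
12 -2 shift [0.329, -0.268, 0.465] turn [0.0, -0.004, 0.002]
5 -2 shift [0.295, -0.277, 0.515] turn [0.0, -0.004, 0.002]
0 -3 shift [0.27, -0.279, 0.557] turn [0.0, -0.004, 0.002]
```

Emit:
send_rows([
  [[0.15, 0, 0.01], [0, 0, 0]],
  [[0.3, 0, 0.01], [0, 0, 0]],
  [[0.42, 0, 0.02], [0, 0, 0]],
  [[0.5, 0, 0.03], [0, 0, 0]],
  [[0.527, 0, 0.05], [0, 0, 0]],
])

```text
time_s: 19.85
tcp_pos: [0.4368, -0.0532, 0.0751]
eef_rot: [-151.7, 89.6, -154.3]
contact_force: [0.4, -0.1, -0.1]
gripper_width: 0.0004
```

```bash
python3 t.py
```

```text
[ 0.437 -0.053  0.075] [-151.738   89.619 -154.305]
63.5 20 shift [-0.011, -0.001, -0.008] turn [0.001, -0.007, 0.004]
63.5 5 shift [-0.012, -0.001, 0.092] turn [0.001, -0.007, 0.004]
50 -2 shift [-0.049, -0.099, 0.191] turn [0.001, -0.007, 0.004]
40 -2 shift [-0.084, -0.161, 0.241] turn [0.001, -0.007, 0.004]
30 -2 shift [-0.125, -0.211, 0.299] turn [0.001, -0.007, 0.004]
20 -2 shift [-0.171, -0.248, 0.364] turn [0.001, -0.007, 0.004]
12 -2 shift [-0.21, -0.267, 0.419] turn [0.001, -0.007, 0.004]
5 -2 shift [-0.245, -0.277, 0.468] turn [0.001, -0.007, 0.004]
0 -3 shift [-0.27, -0.279, 0.51] turn [0.001, -0.007, 0.004]
```

Emit:
send_rows([
  [[-0.012, 0, 0.08], [0, 0, 0]],
  [[-0.025, -0.04, 0.13], [0, 0, 0]],
  [[-0.049, -0.099, 0.191], [0, 0, 0]],
  [[-0.065, -0.13, 0.215], [0, 0, 0]],
  [[-0.084, -0.16, 0.241], [0, 0, 0]],
])

```text
time_s: 20.35
tcp_pos: [0.4694, -0.0806, 0.0872]
eef_rot: [-158.5, 89.3, -161.2]
contact_force: [-3.8, -2.5, -1.3]
gripper_width: -0.0001
```

```bash
python3 t.py
python3 - <<'E'
from h import *
np.set_printoptions(precision=1,suppress=True)
print(r.get_state()["contact_force"])
for n in("wrist",):
    c=r.capture(n);P=fpts(c);f=face(P)*1000;C=c["color"].astype(int)
    red=(C[...,0]>C[...,1]+70)&(C[...,1]<80)&(f[...,0]>95)&(f[...,0]<230)&(abs(f[...,1])<90)&(f[...,2]<40)&(f[...,2]>0)
    q=f[red];d=q-[112,60,0];print("hook red",len(q),np.median(q,0),"ang",np.median(np.degrees(np.arctan2(d[:,0],-d[:,1]))))
E
```

```text
[ 0.469 -0.081  0.087] [-158.527   89.296 -161.182]
63.5 20 shift [0.071, 0.172, -0.233] turn [-0.001, -0.015, 0.006]
63.5 5 shift [0.07, 0.172, -0.133] turn [-0.001, -0.015, 0.006]
50 -2 shift [0.033, 0.074, -0.034] turn [-0.001, -0.015, 0.006]
40 -2 shift [-0.003, 0.012, 0.016] turn [-0.001, -0.015, 0.006]
30 -2 shift [-0.044, -0.038, 0.074] turn [-0.001, -0.015, 0.006]
20 -2 shift [-0.09, -0.075, 0.138] turn [-0.001, -0.015, 0.006]
12 -2 shift [-0.129, -0.095, 0.193] turn [-0.001, -0.015, 0.006]
5 -2 shift [-0.164, -0.104, 0.242] turn [-0.001, -0.015, 0.006]
0 -3 shift [-0.19, -0.106, 0.284] turn [-0.001, -0.015, 0.006]
[-3.8 -2.5 -1.3]
hook red 0 [nan nan nan] ang nan
  return _methods._mean(a, axis=axis, dtype=dtype,
  ret = um.true_divide(
  ret = ret.dtype.type(ret / rcount)
```

Emit:
send_rows([
  [[-0.02, -0.01, 0.045], [0, 0, 0]],
  [[-0.044, -0.038, 0.074], [0, 0, 0]],
  [[-0.067, -0.058, 0.106], [0, 0, 0]],
  [[-0.09, -0.075, 0.138], [0, 0, 0]],
  [[-0.129, -0.095, 0.193], [0, 0, 0]],
])

```text
time_s: 20.9
tcp_pos: [0.5003, -0.0963, 0.1076]
eef_rot: [-153.5, 89.5, -156.1]
contact_force: [-1.7, -0.6, 0.4]
gripper_width: 0.0004
```

```bash
python3 t.py | tail -3
python3 - <<'E'
from h import *
np.set_printoptions(precision=1,suppress=True)
for n in("top","scene"):
    c=r.capture(n);P=pts(c);f=face(P)*1000;C=c["color"].astype(int)
    red=(C[...,0]>C[...,1]+50)&(C[...,1]<90)&(C[...,0]>90)&(f[...,0]>95)&(f[...,0]<230)&(abs(f[...,1])<90)&(f[...,2]<20)&(f[...,2]>4)
    q=f[red];d=q-[112,60,0]
    if len(q):print(n,"hook red",len(q),np.median(q,0),"ang",np.median(np.degrees(np.arctan2(d[:,0],-d[:,1]))))
E
```

```text
12 -2 shift [0.009, 0.001, -0.016] turn [-0.0, -0.01, 0.005]
5 -2 shift [-0.026, -0.008, 0.033] turn [-0.0, -0.01, 0.005]
0 -3 shift [-0.051, -0.01, 0.075] turn [-0.0, -0.01, 0.005]
scene hook red 76 [114.   18.7  11.7] ang 2.477096369855915
```

Emit:
send_rows([
  [[-0.02, -0.008, 0.03], [0, 0, 0]],
  [[-0.035, -0.01, 0.05], [0, 0, 0]],
  [[-0.045, -0.01, 0.07], [0, 0, 0]],
  [[-0.05, -0.01, 0.085], [0, 0, 0]],
  [[-0.05, -0.01, 0.095], [0, 0, 0]],
])

```text
time_s: 21.5
tcp_pos: [0.5129, -0.0984, 0.1143]
eef_rot: [-160.6, 89.2, -163.3]
contact_force: [-5.5, -0.0, -2.0]
gripper_width: 0.0004
```

```bash
python3 t.py | tail -2
python3 - <<'E'
from h import *
np.set_printoptions(precision=1,suppress=True)
c=r.capture("scene");P=pts(c);f=face(P)*1000;C=c["color"].astype(int)
red=(C[...,0]>C[...,1]+50)&(C[...,1]<90)&(C[...,0]>90)&(f[...,0]>95)&(f[...,0]<230)&(abs(f[...,1])<90)&(f[...,2]<20)&(f[...,2]>4)
q=f[red];d=q-[112,60,0];print(len(q),np.median(q,0),"ang",np.degrees(np.arctan(np.polyfit(q[:,1],q[:,0],1)[0])))
E
```

```text
5 -2 shift [0.019, 0.003, -0.051] turn [-0.001, -0.016, 0.006]
0 -3 shift [-0.006, 0.001, -0.009] turn [-0.001, -0.016, 0.006]
72 [105.6  15.3  11.8] ang 1.1667324839672888
```

Emit:
send_rows([
  [[0, 0, 0.015], [0, 0, 0]],
  [[0, 0, 0.025], [0, 0, 0]],
  [[0, 0, 0.035], [0, 0, 0]],
  [[0, 0, 0.045], [0, 0, 0]],
  [[0, 0, 0.05], [0, 0, 0]],
])

```text
time_s: 22.05
tcp_pos: [0.5144, -0.099, 0.1126]
eef_rot: [-168.3, 88.6, -171.0]
contact_force: [-21.4, 2.9, 11.7]
gripper_width: 0.0007
```

Emit:
send_rows([
  [[0, 0, -0.05], [0, 0, 0]],
  [[-0.05, 0, -0.15], [0, 0, 0]],
  [[-0.25, 0, -0.25], [0, 0, 0]],
  [[-0.5, 0, -0.35], [0, 0, 0]],
  [[-0.8, 0, -0.4], [0, 0, 0]],
])

```text
time_s: 22.55
tcp_pos: [0.4566, -0.0953, 0.235]
eef_rot: [-169.2, 88.6, -171.8]
contact_force: [1.9, 0.1, 0.3]
gripper_width: 0.0006
```

Run:
```python
from h import *
np.set_printoptions(precision=1,suppress=True)
c=r.capture("wrist");save("w6.png",c);P=fpts(c);f=face(P)*1000;C=c["color"].astype(int)
red=(C[...,0]>C[...,1]+70)&(C[...,1]<80)&(f[...,0]>95)&(f[...,0]<230)&(abs(f[...,1])<90)&(f[...,2]<18)&(f[...,2]>8)
q=f[red];print(len(q),np.percentile(q,[2,50,98],axis=0),"ang",np.degrees(np.arctan(np.polyfit(q[:,1],q[:,0],1)[0])))
b=(C[...,2]>C[...,0]+50)&(f[...,0]>10)&(f[...,0]<120)&(abs(f[...,1])<75)&(f[...,2]>-8)&(f[...,2]<70)
q=f[b]
for a in(-70,-30,10,50):
    w=q[(q[:,1]>a)&(q[:,1]<a+20)];print(a,len(w),w.mean(0) if len(w) else "")
s=r.get_state();print(s["tcp_pos"],s["contact_force"],s["time_s"])
```

```text
Traceback (most recent call last):
IndexError: index -1 is out of bounds for axis 0 with size 0
```

View pics/w6.png

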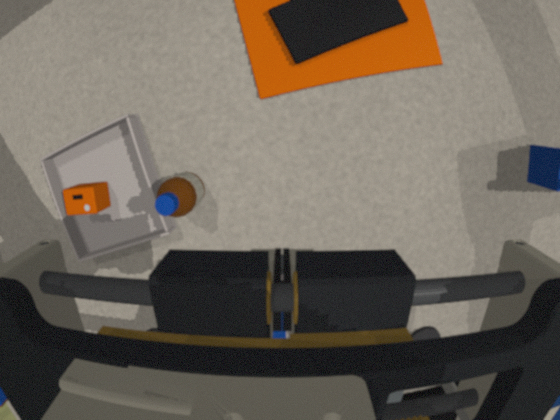

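Emit:
send_rows([
  [[-0.1, 0, -0.05], [0, -0.11, 0]],
  [[-0.2, 0, -0.05], [0, -0.22, 0]],
  [[-0.3, 0, -0.05], [0, -0.33, 0]],
  [[-0.4, 0, -0.05], [0, -0.42, 0]],
  [[-0.4, 0, -0.05], [0, -0.42, 0]],
])

```text
time_s: 23.1
tcp_pos: [0.4532, -0.0948, 0.3064]
eef_rot: [-0.5, 71.4, -3.0]
contact_force: [1.4, 1.2, 0.1]
gripper_width: 0.0003
```

```bash
cat > chk.py <<'E'
from h import *
np.set_printoptions(precision=1,suppress=True)
s=r.get_state();print(s["tcp_pos"]*1000,s["contact_force"],s["time_s"])
for n in("wrist","top","scene"):
    c=r.capture(n);save("fin_%s.png"%n,c);P=fpts(c) if n=="wrist" else pts(c);f=face(P)*1000;C=c["color"].astype(int)
    red=(C[...,0]>C[...,1]+60)&(C[...,1]<90)&(f[...,0]>95)&(f[...,0]<230)&(abs(f[...,1])<90)&(f[...,2]<18)&(f[...,2]>8)
    q=f[red]
    if len(q)>10:print(n,len(q),np.percentile(q,[2,50,98],axis=0).ravel(),"ang",np.degrees(np.arctan(np.polyfit(q[:,1],q[:,0],1)[0])))
    b=(C[...,2]>C[...,0]+50)&(f[...,0]>10)&(f[...,0]<120)&(abs(f[...,1])<75)&(f[...,2]>-8)&(f[...,2]<70);q=f[b]
    for a in(-70,-30,10,50):
        w=q[(q[:,1]>a)&(q[:,1]<a+20)]
        if len(w):print(n,a,len(w),w.mean(0),np.percentile(w[:,2],98))
E
python3 chk.py
```

```text
[453.2 -94.8 306.4] [1.4 1.2 0.1] 23.1
wrist 572 [106.5 -33.8  10.6 111.3  14.2  12.1 117.   49.6  13.6] ang 0.3904803651350228
wrist -70 492 [ 64.9 -60.2   2.7] 4.567083177886107
wrist -30 703 [ 72.8 -19.6   2.7] 4.387471927044671
wrist 10 671 [74.3 19.6  2.6] 4.196849637362822
wrist 50 477 [65.3 59.7  2.7] 4.557520245899846
top 88 [104.3 -35.2   9.1 110.   15.7  13.  116.4  47.9  16.7] ang 1.277220722632899
top -70 151 [ 49.4 -60.    3.7] 8.327017606902437
top -30 179 [ 58.3 -20.3   3.9] 8.537656949322406
top 10 180 [57.8 20.   3.9] 9.181699012430672
top 50 151 [50.  60.1  3.8] 7.576248533951686
scene 76 [101.8 -34.7   8.2 105.7  12.1  12.2 113.9  68.5  14.8] ang -0.05269733066765062
scene -70 72 [ 43.2 -60.3   4.4] 6.239131045844871
scene -30 108 [ 53.3 -19.2   3.6] 6.185608127465903
scene 10 95 [54.6 20.7  3.8] 6.335021247382493
scene 50 87 [41.3 60.1  3.9] 6.438621353830494
```

View pics/fin_wrist.png

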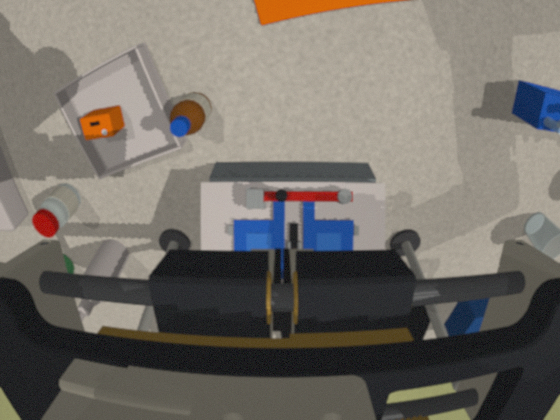

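Red bar lies across both tongues with its end in the catch (px 255–345, 196). Covers are flat, and the charger stands upright in the tray (px 102,123). The arm is clear of everything, so I'm handing in.

```bash
python3 -c "
from plant import r
print(r.close_job())"
```

```text
the job is handed in; nothing more can be done
None
```

The console is closed up and the job was handed in at about 23 s of the 72 s allowed; the hand-in gave no verdict.

- **Charger:** I gripped it in the left socket, pulled it out square to the face and stood it on the tray floor, about 22 mm from the tray's centre. In the last picture it was upright and let go. I did not measure its tilt as a number.
- **Covers:** Both were swung over and pressed with about 50 N. In the close wrist view they lay flat, with mean heights of 2.5–3 mm along their width and tops near 4.5 mm.
- **Hook bar:** I pushed it by its knob to a hard stop at about 24 N. The last wrist view put it at 0.4° from home, where the limit is 1.7°, lying across both tongues with its end in the catch.
- **Clearance:** The arm was clear of everything at the end, and the small bottle beside the tray looked unmoved. I did not measure the other loose things again.

**Checks that disagreed:** the coarser top and scene cameras read the bar at 1.3° and -0.1°. They also showed more scatter on the covers, with tops at 6–9 mm. I relied on the close wrist view and on the force at the stop.

**Departure from the plan:** a tool square to the face (35° tilt) was out of reach because of joint 3's limit. I fitted the arm's geometry from its own readings, tilted the tool 22° instead, and turned it half round to keep the camera away from the lamp bar.

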